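# Fit the cutters into the hand chucks and gauge them

### The arm

A 7-joint arm with a two-finger parallel gripper is mounted at the origin on the work surface. World frame = base frame: x ahead of the robot, y to its left, z up, the work surface at z = 0. Lengths are in m, angles in rad, forces in N, time in s.
With the tool pointing down it reaches from about 0.4 to 0.85 m from the base axis. Payload 6.9 kg.
Tool frame: the origin (TCP) lies at the very end of the fingers, on their centre line; the grasp point (between the pads) lies 19 mm behind it; z points along the fingers, y is the direction in which the jaws open and shut (so a half turn about z gives the same grasp; the last joint's range is limited). The gripper opens to 85 mm and grips with 20 to 120 N. Pads are 22 mm wide; open, the fingers measure 114 mm over their backs; the gripper's body (76 mm by 85 mm) begins 54 mm behind the grasp point. The pads swing forward as they close: fully open they stand 13 mm farther back than shut.
Start: joints at [1.446, 0.507, -0.238, 1.5, 0.126, 1.149, -0.155], TCP at [0.142, -0.609, 0.231] pointing down, gripper open.
Joint ranges: [-3.08, 3.08], [-0.24, 2.05], [-1.43, 1.35], [0, 2.5], [-1.52, 4.66], [0.17, 1.96], [-2.89, 2.89]. Speed limits (rad/s): [2.39, 2.39, 3.14, 3.14, 3.14, 3.14, 3.14].

### API

Orientations are given as [roll, pitch, yaw] about the fixed x, y, z axes, in that order (R = Rz(yaw) Ry(pitch) Rx(roll)).
In Python, from rig import r, optics gives the robot as it stands.
- The arm moves only by the shell command python3 -m crank 'ROWS' [FORCE]. ROWS is text: rows parted by semicolons, each of 7 numbers parted by spaces: the turn, a rotation vector about the tool's x, y, z in rad, then the shift along the tool's x, y, z in cm, then the closure, from 0 (fully open) to 1 (shut). In form: rx ry rz tx ty tz jaw; .... A call has exactly 5 rows; each row is the pose to reach, as a shift and turn from the pose measured when the call began, along the tool's axes at that moment; what a row does not reach only later rows make up. A row lasts 1/12 s, in which the tool goes at most 41.7 mm and 7.16 degrees, less where a joint would pass 70% of its speed; a pose out of reach is approached as far as the arm can. A call with a gripper value outside its range is refused whole. The fingers move at their own pace and stop on an object; FORCE is the grip in N (left out, the last holds). Time passes only in rows, so rows that repeat a pose let the fingers close, or fill a call up. It gives the time, the measured TCP pose, the force and the opening at its end, in the units of the state.
- r.state(): the state, without advancing time (a new reading comes with each control period).
- optics.camera(name): name is "side" or "top"; returns (picture, depth): 480x640x3 uint8, red, green, blue; 480x640 float32, m along the optical axis (not along the pixel's ray), 0 where there is no reading.
- optics.camera_model(name): a dict with "mtx" (3x3 intrinsics, pixels), "rvec" (rotation vector, rad) and "tvec" (3), from world to camera coordinates, as OpenCV has them. Camera axes: x right, y down, z forward; pixel columns grow to the right and rows downward; lengths in m; the calibration is good to about 2 mm. A picture is of the moment at which its call begins. camera_model takes no time and is no camera call.
- r.sign_off(): hands the job in, once; it reports no verdict.
The state is a dict: "clock": time; "qpos": joint angles; "joint_vel": joint speeds; "joint_efforts": joint torques, N m; "eef_pos": TCP position; "tcp_rot": TCP orientation; "force": force on the tool from outside, world axes, zero at the start; "ft_torque": the same for the moment, N m; "width": finger opening in m.
Only numpy, scipy, OpenCV 4.12 (cv2) and the standard library are available. Lean on these libraries where they do the work, as an engineer would, in place of code of your own. Each camera call takes 0.05 s, during which the arm holds its last target. There are 200 camera calls.

### The job

Fit every cutter in the wooden rack into the hand chuck that takes its shank: let it down until it is fully home on the stop, then turn the nut clockwise until it grips firmly. When all are fitted, check them one by one with the bridge gauge, the thinnest shank first and the thickest last: lower the gauge centred over the cutter until it stands flat on the block with its sprung foot on the cutter, and let it rest there a moment to take the reading. Then stand the gauge upright back near the middle of its steel plate, and leave the other things on the bench undisturbed.

Things in the scene. Friction and masses are not known exactly. Their poses are not given: they have to be found in the camera images.
- burr_mid (a point): Centre, half-way up, of a solid burr: shank 8 mm thick, toothed head 14 mm thick on the upper 22 mm; 70 mm long, plain steel. It stands shank down in the rack; z points from the shank's end (tapered 2.5 mm) to the cutting end. Some starts lack it. It belongs in the small chuck; fully home its centre lies 5 mm below the chuck's mouth and it stands 30 mm out of the nut.
- plug_cutter_mid (a point): Centre, half-way up, of a plug cutter: shank 11 mm thick, cup-shaped head 22 mm thick on the upper 23 mm; 74 mm long, plain steel. It stands shank down in the rack; z points from the shank's end (tapered 2.5 mm) to the cutting end. Some starts lack it. It belongs in the medium chuck; fully home its centre lies 3 mm below the chuck's mouth and it stands 34 mm out of the nut.
- forstner_mid (a point): Centre, half-way up, of a flat-bottom (Forstner) bit: shank 14 mm thick, disc head 30 mm thick on the upper 14 mm; 78 mm long, plain steel. It stands shank down in the rack; z points from the shank's end (tapered 2.5 mm) to the cutting end. Some starts lack it. It belongs in the large chuck; fully home its centre lies 1 mm below the chuck's mouth and it stands 38 mm out of the nut.
- rack: Wooden cutter rack, fixed, 60 (x) x 170 (y) x 34 mm high, origin at its underside; three holes 55 mm apart along y (burr at +y, plug cutter in the middle, Forstner at -y), 26 mm deep, each 1 mm clear round its shank.
- mouth_small (a point): Mouth of the small hand chuck, for 8 mm shanks: centre, level with the top of its nut. It is fixed nose up in a beech block 124 x 124 mm, 45 mm high, sides along x and y. The knurled round steel nut is 29 mm across and 34 mm tall, its top 40 mm above the block's flat top. The bore is 40 mm deep below the mouth, down to a hard stop. z up.
- nut_small (a joint): Turn of the small chuck's nut in rad, 0 to 2.4, growing clockwise seen from above (tightening); starts at 0 to 0.3. At 0 the three jaws (tops 2 mm below the mouth) are 2 mm clear of the shank all round; each rad closes them 1.3 mm, so they meet it at about 1.5, then the nut goes stiff: tight. Before that it turns easily (0.1 N m). It stays where left.
- mouth_medium (a point): Mouth of the medium hand chuck, for 11 mm shanks: centre, level with the top of its nut. It is fixed nose up in a beech block 124 x 124 mm, 45 mm high, sides along x and y. The knurled round steel nut is 35 mm across and 34 mm tall, its top 40 mm above the block's flat top. The bore is 40 mm deep below the mouth, down to a hard stop. z up.
- nut_medium (a joint): Turn of the medium chuck's nut in rad, 0 to 2.4, growing clockwise seen from above (tightening); starts at 0 to 0.3. At 0 the three jaws (tops 2 mm below the mouth) are 2 mm clear of the shank all round; each rad closes them 1.3 mm, so they meet it at about 1.5, then the nut goes stiff: tight. Before that it turns easily (0.1 N m). It stays where left.
- mouth_large (a point): Mouth of the large hand chuck, for 14 mm shanks: centre, level with the top of its nut. It is fixed nose up in a beech block 124 x 124 mm, 45 mm high, sides along x and y. The knurled round steel nut is 41 mm across and 34 mm tall, its top 40 mm above the block's flat top. The bore is 40 mm deep below the mouth, down to a hard stop. z up.
- nut_large (a joint): Turn of the large chuck's nut in rad, 0 to 2.4, growing clockwise seen from above (tightening); starts at 0 to 0.3. At 0 the three jaws (tops 2 mm below the mouth) are 2 mm clear of the shank all round; each rad closes them 1.3 mm, so they meet it at about 1.5, then the nut goes stiff: tight. Before that it turns easily (0.1 N m). It stays where left.
- gauge_mid (a point): Centre of the grey cross-head of the bridge gauge, 106 mm above its feet. Cross-head: 24 (x) x 104 (y) x 36 mm tall, the part to hold, across x. Two slim legs below it on heavy flat feet 70 (x) x 20 (y) x 10 mm, 64 mm apart inside along y, 104 mm outside. 0.4 kg. A stem sticks 9 mm out of its top, more as the foot is pushed up. z up. It starts standing on the steel plate.
- gauge_foot (a joint): Gauge reading in m: how far its sprung foot (18 mm across, between the legs) is pushed up; 0 when free, then its underside is 60 mm above the gauge's feet; at most 0.028. Light spring: 1 N at 0, 1.7 N at 0.018. Standing on a block over a cutter fully home it reads 0.010 (burr), 0.014 (plug cutter), 0.018 (Forstner).
- plate_mid (a point): Centre of the top of the flat steel plate where the gauge lives: 140 (x) x 230 (y) mm, 8 mm thick, fixed to the bench.
- dish_tacks: Small glass dish of brass tacks, 56 mm across, 32 mm high; a bystander, origin at the underside.
- dish_rivets: Small glass dish of copper rivets, 56 mm across, 32 mm high; a bystander, origin at the underside.
- mallet: Small mallet lying down, 230 mm long, 34 mm high; x runs along it to the head; a bystander, origin at the underside.
- pliers: Pliers lying flat, 150 mm long, 12 mm high; x runs along them to the nose; a bystander, origin at the underside.

How it is judged:
By the outcome, as a careful person would: the job done as asked, in the order asked, and still so for the second after the job is handed in, with the robot touching nothing.
Of burr, plug_cutter, forstner only 2 to 3 are there at a start; the rules pass over those that are not, and their reading is None.
At some moment in a run one of gauge may be knocked a few centimetres aside while the robot is not near it.
It also fails if it takes over 210 s, if anything falls off the work surface, if the arm or the gripper's body presses on something with over 40 N, if the wrist force passes 120 N, or if a joint passes its speed limit or range.

## Working session

There is one attempt and no reset: what is moved stays moved. The work goes in short steps, Python scripts to look and compute and a shell command to move; the robot and the scene stay as the last step left them, time stands still between calls to the robot, and variables do not carry over. Pictures are saved under pics/ and viewed, about 12 in all and at most 16, crops included, and the job is handed in when it is done.

```bash
ls; mkdir -p pics
python3 - <<'E'
from rig import r, optics
import cv2,numpy as np
s=r.state(); print(s)
for n in("side","top"):
    p,d=optics.camera(n); m=optics.camera_model(n); print(n,m)
    cv2.imwrite(f"pics/{n}0.png",p[:,:,::-1]); np.save(f"pics/{n}0.npy",d)
E
```

```text
pics
{'clock': 0.0, 'qpos': array([ 1.44651193,  0.50833158, -0.23755425,  1.50114162,  0.12570027,
        1.14890164, -0.15477824]), 'joint_vel': array([-0.00134812, -0.00039998, -0.00014654, -0.00050902, -0.00120732,
       -0.00034094,  0.00086167]), 'joint_efforts': array([ 1.52076523e-04, -6.20596647e+01, -2.18620576e+00, -2.49655259e+01,
        1.29097156e-02,  1.19628923e-02, -1.93845358e-05]), 'eef_pos': array([ 0.14217839, -0.60809132,  0.23043155]), 'tcp_rot': array([-3.13980191e+00,  2.14606667e-05,  2.29850344e-01]), 'force': array([0.1105324 , 0.14023304, 0.4832163 ]), 'ft_torque': array([ 0.04066612, -0.01991519, -0.00268568]), 'width': 0.08569207831887277}
side {'mtx': array([[449.48444825,   0.        , 316.87240064],
       [  0.        , 449.48444825, 236.44133692],
       [  0.        ,   0.        ,   1.        ]]), 'rvec': array([ 0.97333407, -2.26834748,  1.22341632]), 'tvec': array([0.35578836, 0.31273551, 0.87236885])}
top {'mtx': array([[579.33591767,   0.        , 320.13303823],
       [  0.        , 579.33591767, 232.01089178],
       [  0.        ,   0.        ,   1.        ]]), 'rvec': array([ 2.11316054, -2.15898833,  0.16675877]), 'tvec': array([0.00730073, 0.55486399, 1.56388809])}
```

View pics/top0.png

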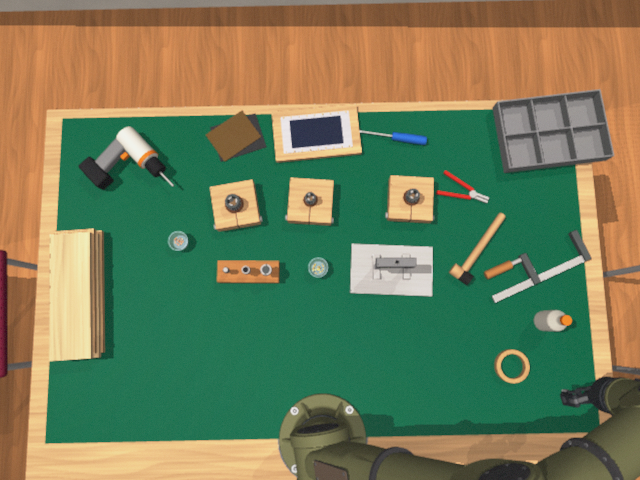

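View pics/side0.png

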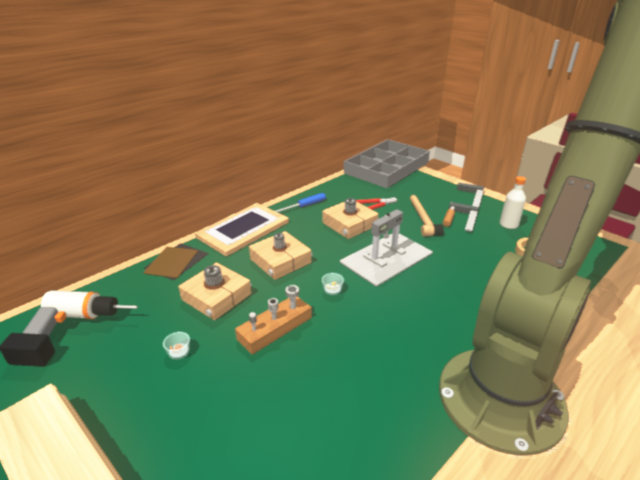

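```bash
cat > h.py <<'E'
import numpy as np,cv2
from scipy.spatial.transform import Rotation as R
from rig import r,optics
def cloud(n,d):
    m=optics.camera_model(n);K=m["mtx"];Rm=cv2.Rodrigues(np.array(m["rvec"]))[0];t=np.array(m["tvec"])
    v,u=np.mgrid[0:480,0:640];P=np.stack([(u-K[0,2])/K[0,0]*d,(v-K[1,2])/K[1,1]*d,d],-1)
    W=(P-t)@Rm; W[d==0]=np.nan; return W
def rect(xy):
    (c,s,a)=cv2.minAreaRect(xy.astype(np.float32)*1000); return np.round(c,1),np.round(s,1),round(a,1)
def blobs(W,lo,hi,minpix=4,region=(0.25,0.9,-0.6,0.6)):
    x,y,z=W[...,0],W[...,1],W[...,2]
    m=(z>lo)&(z<hi)&(x>region[0])&(x<region[1])&(y>region[2])&(y<region[3])
    n,l,st,c=cv2.connectedComponentsWithStats(m.astype(np.uint8),connectivity=8)
    out=[]
    for i in range(1,n):
        if st[i,4]>=minpix:
            q=W[l==i]; out.append((np.round(c[i]),st[i,4],np.round(q.mean(0)*1000,1),round(np.median(q[:,2])*1000,1),*rect(q[:,:2])))
    return out
E
python3 - <<'E'
from h import *
for n in("top","side"):
    W=cloud(n,np.load(f"pics/{n}0.npy"))
    for lo,hi,mp in((.038,.052,200),(.027,.039,40),(.066,.095,4),(.12,.138,10),(.003,.014,1500)):
        print(n,lo,hi)
        for b in blobs(W,lo,hi,mp):print(*b)
p=cv2.imread("pics/top0.png")
cv2.imwrite("pics/crop0.png",cv2.resize(p[165:295,200:440],None,fx=3.3,fy=3.3,interpolation=cv2.INTER_CUBIC))
E
```

```text
top 0.038 0.052
[508. 145.] 210 [ 794.1 -544.3   45.2] 45.5 [ 814.  -559.6] [176.6  62.4] 6.0
[128. 158.] 494 [779.8 536.   46.8] 47.8 [780.4 514.9] [175.7  96.9] 82.3
[411. 198.] 1627 [ 644.8 -261.7   44.2] 44.1 [ 646.6 -261.6] [124.4 125.4] 85.8
[310. 201.] 1685 [644.7  20.9  44.3] 44.2 [646.2  20.6] [123.8 125.6] 84.9
[235. 205.] 1603 [637.5 233.4  44.5] 44.3 [638.5 233.7] [124.9 124.3] 8.8
top 0.027 0.039
[499. 123.] 43 [ 861.7 -526.6   33.4] 34.4 [ 861.7 -526.8] [73.6  5. ] 4.2
[505. 155.] 65 [ 766.3 -537.3   32.7] 32.9 [ 768.3 -536.4] [96.6 22.5] 16.4
[115. 162.] 49 [772.  576.8  33.7] 33.6 [776.  574.3] [ 8.1 78.5] 48.4
[481. 247.] 43 [ 506.5 -452.7   29.4] 28.8 [ 507.6 -452.6] [13.9 56.4] 55.5
[247. 272.] 1016 [450.1 200.7  33.1] 33.0 [450.6 198.9] [170.3  59.3] 88.8
[462. 274.] 175 [ 432.2 -393.8   31.5] 31.0 [ 433.7 -396.1] [61.  37.4] 53.3
top 0.066 0.095
[125. 136.] 23 [837.4 539.2  69.4] 68.5 [834.8 538.2] [34.  13.9] 44.2
[124. 140.] 4 [826.9 542.3  67.5] 67.3 [826.6 543. ] [9.3 3. ] 4.8
[128. 142.] 5 [818.6 529.9  69.6] 68.5 [818.3 530.1] [9.  1.8] 70.0
[135. 145.] 9 [
[... 2502 characters left out ...]
 [18.1 12.9] 47.5
[212. 273.] 232 [636.3 236.8  78.1] 79.3 [638.5 234.9] [40.5 41.1] 13.0
[292. 291.] 152 [446.9 145.6  81.9] 83.6 [448.9 144. ] [30.3 30.7] 4.5
[ 79. 294.] 4 [793.2 495.5  66.4] 66.3 [794.2 495.7] [1.9 8.9] 84.3
[ 65. 294.] 4 [815.2 520.2  66.7] 66.8 [814.7 520.6] [8.5 3.2] 1.9
[ 86. 295.] 8 [779.  484.8  66.5] 66.5 [778.9 484.4] [10.6  5.6] 71.9
[272. 303.] 101 [448.9 199.9  77.1] 79.0 [451.2 198.3] [21.3 21.9] 89.5
[252. 316.] 49 [450.4 254.5  73.6] 74.8 [451.6 254.4] [13.  14.6] 17.0
side 0.12 0.138
[387. 219.] 262 [ 454.3 -195.4  128.2] 129.1 [ 458.6 -201.1] [105.8  29.7] 89.3
side 0.003 0.014
[385. 259.] 2017 [ 441.2 -188.6    6.3] 6.1 [ 450.2 -202. ] [234.3 143. ] 86.7
```

View pics/crop0.png

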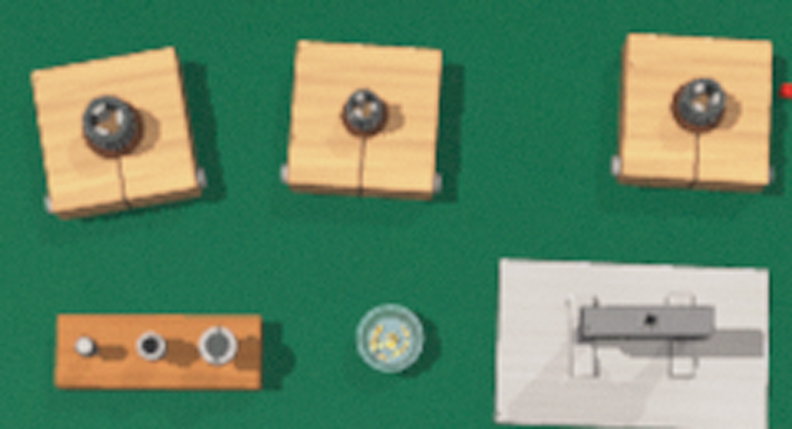

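```bash
cat >> h.py <<'E'
def plan(*wps):
    """waypoints (x,y,z mm, yaw deg), tool down; prints the rows' numbers for each leg from the measured pose"""
    s=r.state(); p=np.array(s["eef_pos"])*1000; M=R.from_euler("xyz",s["tcp_rot"])
    print("t",round(s["clock"],2),"tcp",p.round(1),"rpy",np.degrees(s["tcp_rot"]).round(1),"w",round(s["width"]*1000,1),"F",np.round(s["force"],1),"T",np.round(s["ft_torque"],2),"q7",round(s["qpos"][6],2))
    for x,y,z,w in wps:
        N=R.from_euler("xyz",[180,0,w],degrees=True); q=np.array([x,y,z])
        rv=(M.inv()*N).as_rotvec(); t=M.inv().apply(q-p)/10
        print(*rv.round(3),*t.round(2)," rows>=",int(np.ceil(max(np.linalg.norm(t)/4.17,np.degrees(np.linalg.norm(rv))/7.16))))
        p,M=q,N
E
python3 - <<'E'
from h import *
plan((500,-300,230,60),(452,253,160,90),(452,253,50,90))
E
```

```text
t 0.1 tcp [ 142.2 -608.2  230.5] rpy [-179.9    0.    13.2] w 85.7 F [0.2 0.3 0.8] T [0.01 0.   0.02] q7 -0.15
-0.001 -0.001 -0.817 41.86 -21.86 0.09  rows>= 12
-0.0 0.0 -0.524 45.49 -31.81 7.0  rows>= 14
0.0 0.0 0.0 0.0 -0.0 11.0  rows>= 3
```

```bash
cat >> h.py <<'E'
_plan=plan
def plan(*wps,sp=4.5):
    """legs cut so that each line is one call"""
    s=r.state(); a=np.array([*np.array(s["eef_pos"])*1000,np.degrees(s["tcp_rot"][2])]); out=[]
    for b in np.array(wps,float):
        n=max(1,int(np.ceil(max(np.linalg.norm((b-a)[:3])/41.7,abs(b-a)[3]/7.16)/sp)))
        out+=[tuple(a+(b-a)*k/n) for k in range(1,n+1)]; a=b
    _plan(*out)
E
python3 - <<'E'
from h import *
plan((500,-300,230,60),(452,253,160,90),(452,253,50,90))
E
```

```text
t 0.1 tcp [ 142.2 -608.2  230.5] rpy [-179.9    0.    13.2] w 85.7 F [0.2 0.3 0.8] T [0.01 0.   0.02] q7 -0.15
-0.002 -0.0 -0.272 13.95 -7.29 0.03  rows>= 4
-0.0 0.0 -0.272 15.4 -3.26 0.02  rows>= 4
0.0 0.0 -0.272 15.71 1.0 0.02  rows>= 4
0.0 0.0 -0.175 15.16 -10.6 2.33  rows>= 5
0.0 0.0 -0.175 16.77 -7.81 2.33  rows>= 5
-0.0 0.0 -0.175 17.88 -4.78 2.33  rows>= 5
0.0 0.0 0.0 0.0 -0.0 11.0  rows>= 3
```

```bash
python3 -m crank '0 0 -0.27 14 -7.3 0 0.4; 0 0 -0.27 14 -7.3 0 0.4; 0 0 -0.27 14 -7.3 0 0.4; 0 0 -0.27 14 -7.3 0 0.4; 0 0 -0.27 14 -7.3 0 0.4' 30
python3 -m crank '0 0 -0.27 15.4 -3.3 0 0.4; 0 0 -0.27 15.4 -3.3 0 0.4; 0 0 -0.27 15.4 -3.3 0 0.4; 0 0 -0.27 15.4 -3.3 0 0.4; 0 0 -0.27 15.4 -3.3 0 0.4'
python3 -m crank '0 0 -0.27 15.7 1 0 0.4; 0 0 -0.27 15.7 1 0 0.4; 0 0 -0.27 15.7 1 0 0.4; 0 0 -0.27 15.7 1 0 0.4; 0 0 -0.27 15.7 1 0 0.4'
python3 - <<'E'
from h import *
plan((452,253,160,90))
E
```

```text
clock: 0.52
eef_pos: [0.269, -0.4993, 0.2309]
tcp_rot: [-3.139, -0.005, 0.51]
force: [1.7, -0.5, -1.0]
width: 0.051
clock: 0.93
eef_pos: [0.3947, -0.3876, 0.2323]
tcp_rot: [-3.142, -0.012, 0.792]
force: [0.3, -0.1, 0.0]
width: 0.0512
clock: 1.35
eef_pos: [0.5182, -0.2745, 0.2344]
tcp_rot: [3.137, -0.018, 1.074]
force: [0.1, 0.4, 0.7]
width: 0.0516
t 1.35 tcp [ 518.2 -274.5  234.4] rpy [179.7  -1.   61.5] w 51.6 F [0.1 0.4 0.7] T [ 0.09 -0.02  0.01] q7 -0.29
0.006 -0.018 -0.166 14.35 -10.34 2.69  rows>= 5
0.0 0.0 -0.166 15.91 -7.81 2.48  rows>= 5
0.0 0.0 -0.166 16.98 -5.08 2.48  rows>= 5
```

```bash
python3 -m crank '0.006 -0.018 -0.17 14.4 -10.3 2.7 0.55; 0.006 -0.018 -0.17 14.4 -10.3 2.7 0.55; 0.006 -0.018 -0.17 14.4 -10.3 2.7 0.55; 0.006 -0.018 -0.17 14.4 -10.3 2.7 0.55; 0.006 -0.018 -0.17 14.4 -10.3 2.7 0.55'
python3 -m crank '0 0 -0.17 15.9 -7.8 2.5 0.55; 0 0 -0.17 15.9 -7.8 2.5 0.55; 0 0 -0.17 15.9 -7.8 2.5 0.55; 0 0 -0.17 15.9 -7.8 2.5 0.55; 0 0 -0.17 15.9 -7.8 2.5 0.55'
python3 -m crank '0 0 -0.17 17 -5.1 2.5 0.55; 0 0 -0.17 17 -5.1 2.5 0.55; 0 0 -0.17 17 -5.1 2.5 0.55; 0 0 -0.17 17 -5.1 2.5 0.55; 0 0 -0.17 17 -5.1 2.5 0.55'
python3 - <<'E'
from h import *
plan((452,253,100,90),(452,253,50,90))
E
```

```text
clock: 1.77
eef_pos: [0.4955, -0.0934, 0.2092]
tcp_rot: [-3.14, -0.001, 1.248]
force: [-0.4, 0.7, 0.2]
width: 0.0384
clock: 2.18
eef_pos: [0.4704, 0.0872, 0.1842]
tcp_rot: [-3.14, -0.004, 1.424]
force: [0.7, 0.3, 0.7]
width: 0.0384
clock: 2.6
eef_pos: [0.4431, 0.2683, 0.1597]
tcp_rot: [-3.14, -0.007, 1.598]
force: [-0.3, 0.4, 0.2]
width: 0.0382
t 2.6 tcp [443.1 268.3 159.7] rpy [-179.9   -0.4   91.6] w 38.2 F [-0.3  0.4  0.2] T [ 0.01  0.03 -0.  ] q7 -0.97
-0.002 -0.007 0.027 -1.6 0.85 5.95  rows>= 2
0.0 0.0 0.0 0.0 -0.0 5.0  rows>= 2
```

```bash
python3 -m crank '0 -0.007 0.027 -1.6 0.85 6 0.55; 0 -0.007 0.027 -1.6 0.85 6 0.55; 0 -0.007 0.027 -1.6 0.85 6 0.55; 0 -0.007 0.027 -1.6 0.85 6 0.55; 0 -0.007 0.027 -1.6 0.85 6 0.55'
python3 - <<'E'
from h import *
plan((452,253,50,90))
E
```

```text
clock: 3.02
eef_pos: [0.4524, 0.2532, 0.1005]
tcp_rot: [-3.14, -0.001, 1.571]
force: [-0.2, 0.8, 0.9]
width: 0.0384
t 3.02 tcp [452.4 253.2 100.5] rpy [-1.799e+02 -1.000e-01  9.000e+01] w 38.4 F [-0.2  0.8  0.9] T [-0.    0.04 -0.02] q7 -1.03
-0.001 -0.001 0.0 -0.03 -0.03 5.05  rows>= 2
```

```bash
python3 -m crank '0 0 0 0 0 2.5 0.55; 0 0 0 0 0 5 0.55; 0 0 0 0 0 5 0.55; 0 0 0 0 0 5 1; 0 0 0 0 0 5 1' 40
python3 -m crank '0 0 0 0 0 0 1; 0 0 0 0 0 0 1; 0 0 0 0 0 0 1; 0 0 0 0 0 -1 1; 0 0 0 0 0 -2 1'
python3 - <<'E'
from h import *
plan((452,253,160,90),(646,21,160,90),(646,21,132,90))
E
```

```text
clock: 3.43
eef_pos: [0.4531, 0.254, 0.0523]
tcp_rot: [3.141, -0.002, 1.571]
force: [-0.0, -0.2, 0.5]
width: 0.015
clock: 3.85
eef_pos: [0.4528, 0.2538, 0.073]
tcp_rot: [-3.142, -0.002, 1.571]
force: [0.3, 0.6, 0.3]
width: 0.0125
t 3.85 tcp [452.8 253.8  73. ] rpy [-1.8e+02 -1.0e-01  9.0e+01] w 12.5 F [0.3 0.6 0.3] T [0.05 0.02 0.03] q7 -1.07
-0.0 -0.002 0.0 -0.07 -0.08 -8.7  rows>= 3
0.0 0.0 0.0 -11.6 9.7 0.0  rows>= 4
0.0 0.0 0.0 -11.6 9.7 0.0  rows>= 4
0.0 0.0 0.0 0.0 -0.0 2.8  rows>= 1
```

```bash
python3 -m crank '0 0 0 0 0 -4 1; 0 0 0 0 0 -8.7 1; 0 0 0 0 0 -8.7 1; 0 0 0 0 0 -8.7 1; 0 0 0 0 0 -8.7 1'
python3 -m crank '0 0 0 -11.6 9.7 0 1; 0 0 0 -11.6 9.7 0 1; 0 0 0 -11.6 9.7 0 1; 0 0 0 -11.6 9.7 0 1; 0 0 0 -11.6 9.7 0 1'
python3 -m crank '0 0 0 -11.6 9.7 0 1; 0 0 0 -11.6 9.7 0 1; 0 0 0 -11.6 9.7 0 1; 0 0 0 -11.6 9.7 0 1; 0 0 0 -11.6 9.7 0 1'
python3 - <<'E'
from h import *
plan((646.5,21.6,135,90))
E
```

```text
clock: 4.27
eef_pos: [0.4529, 0.2534, 0.1608]
tcp_rot: [3.14, -0.002, 1.571]
force: [-0.2, -0.5, -1.0]
width: 0.0119
clock: 4.68
eef_pos: [0.5529, 0.1299, 0.1581]
tcp_rot: [-3.141, 0.002, 1.561]
force: [-0.5, -0.5, -0.4]
width: 0.0124
clock: 5.1
eef_pos: [0.6514, 0.0038, 0.1551]
tcp_rot: [-3.139, 0.007, 1.551]
force: [-1.0, -0.8, -0.7]
width: 0.0124
t 5.1 tcp [651.4   3.8 155.1] rpy [-179.8    0.4   88.9] w 12.4 F [-1.  -0.8 -0.7] T [-0.1   0.03  0.04] q7 -0.45
-0.003 0.007 -0.019 1.78 -0.52 1.99  rows>= 1
```

```bash
python3 -m crank '-0.003 0.007 -0.02 1.78 -0.52 1.9 1; -0.003 0.007 -0.02 1.78 -0.52 1.9 1; -0.003 0.007 -0.02 1.78 -0.52 1.9 1; -0.003 0.007 -0.02 1.78 -0.52 1.9 1; -0.003 0.007 -0.02 1.78 -0.52 1.9 1'
python3 - <<'E'
from h import *
plan((646.5,21.6,120,90))
for n in("side","top"):
    p,d=optics.camera(n); np.save(f"pics/{n}1.npy",d); cv2.imwrite(f"pics/{n}1.png",p[:,:,::-1])
p=cv2.imread("pics/side1.png"); cv2.imwrite("pics/crop1.png",cv2.resize(p[150:280,220:340],None,fx=4.5,fy=4.5,interpolation=cv2.INTER_CUBIC))
E
```

```text
clock: 5.52
eef_pos: [0.6466, 0.022, 0.1366]
tcp_rot: [3.141, -0.0, 1.572]
force: [-0.6, 0.0, 0.0]
width: 0.0121
t 5.52 tcp [646.6  22.  136.6] rpy [180.   -0.   90.1] w 12.1 F [-0.6  0.   0. ] T [ 0.    0.04 -0.01] q7 -0.47
0.001 -0.0 0.001 -0.04 -0.01 1.66  rows>= 1
```

View pics/crop1.png

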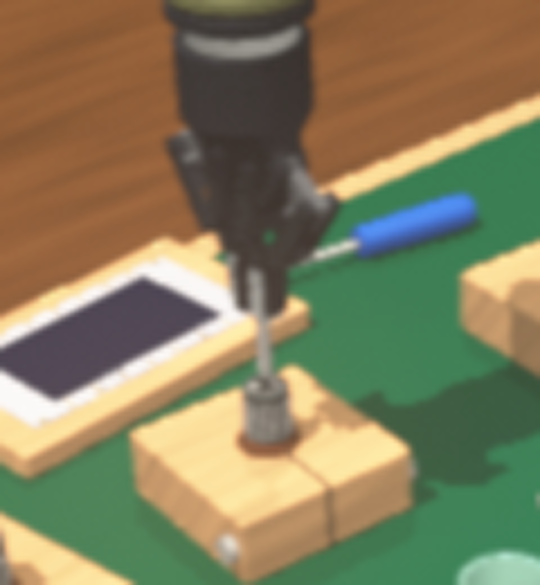

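```bash
python3 -m crank '0 0 0 0 0 0.4 1; 0 0 0 0 0 0.8 1; 0 0 0 0 0 1.2 1; 0 0 0 0 0 1.6 1; 0 0 0 0 0 2 1'
python3 -m crank '0 0 0 0 0 0.4 1; 0 0 0 0 0 0.8 1; 0 0 0 0 0 1.2 1; 0 0 0 0 0 1.6 1; 0 0 0 0 0 2 1'
python3 - <<'E'
from h import *
plan((646.5,21.6,89,90))
E
```

```text
clock: 6.03
eef_pos: [0.6467, 0.0217, 0.1162]
tcp_rot: [3.141, 0.0, 1.571]
force: [-0.3, -0.9, -1.6]
width: 0.0124
clock: 6.45
eef_pos: [0.6467, 0.0217, 0.0957]
tcp_rot: [3.141, 0.0, 1.571]
force: [-0.1, -0.9, 0.8]
width: 0.0124
t 6.45 tcp [646.7  21.7  95.7] rpy [180.   0.  90.] w 12.4 F [-0.1 -0.9  0.8] T [ 0.02 -0.01  0.05] q7 -0.5
0.001 0.0 0.001 -0.01 -0.02 0.67  rows>= 1
```

Into the bore without contact. Last few mm gently.

```bash
python3 -m crank '0 0 0 0 0 0.1 1; 0 0 0 0 0 0.2 1; 0 0 0 0 0 0.3 1; 0 0 0 0 0 0.4 1; 0 0 0 0 0 0.5 1' 25
python3 -m crank '0 0 0 0 0 0.05 1; 0 0 0 0 0 0.1 1; 0 0 0 0 0 0.15 1; 0 0 0 0 0 0.2 1; 0 0 0 0 0 0.25 1'
python3 - <<'E'
from h import *
plan((646.5,21.6,89,90))
E
```

```text
clock: 6.87
eef_pos: [0.6468, 0.0217, 0.0909]
tcp_rot: [3.14, 0.0, 1.571]
force: [0.1, 0.8, -0.2]
width: 0.0127
clock: 7.28
eef_pos: [0.6472, 0.0219, 0.0892]
tcp_rot: [3.139, -0.0, 1.571]
force: [-2.0, -0.0, 8.4]
width: 0.0125
t 7.28 tcp [647.2  21.9  89.2] rpy [179.9  -0.   90. ] w 12.5 F [-2.  -0.   8.4] T [-0.1   0.47  0.  ] q7 -0.51
0.002 -0.0 0.001 -0.03 -0.07 0.02  rows>= 1
```

```bash
python3 -m crank '0 0 0 0 0 0.08 1; 0 0 0 0 0 0.08 0.3; 0 0 0 0 0 0.08 0.3; 0 0 0 0 0 0.08 0.3; 0 0 0 0 0 0 0.3' 40
python3 -m crank '0 0 -0.5 0 0 0 0.3; 0 0 -0.5 0 0 0 0.3; 0 0 -0.5 0 0 0 0.3; 0 0 -0.5 0 0 0 0.3; 0 0 -0.5 0 0 0 0.3'
python3 -m crank '0 0 -0.5 0 0 0 0.3; 0 0 -0.5 0 0 0 0.3; 0 0 -0.5 0 0 0 0.3; 0 0 -0.5 0 0 0 0.3; 0 0 -0.5 0 0 0 0.3'
python3 - <<'E'
from h import *
plan((646.5,21.6,58,147))
W=cloud("top",optics.camera("top")[1])
for b in blobs(W,.1,.13,3,(.6,.7,-.03,.07)):print(*b)
E
```

```text
clock: 7.7
eef_pos: [0.647, 0.0218, 0.0889]
tcp_rot: [3.14, 0.0, 1.571]
force: [-0.8, -0.5, 0.3]
width: 0.0593
clock: 8.12
eef_pos: [0.6469, 0.0215, 0.0885]
tcp_rot: [3.14, 0.0, 2.077]
force: [0.4, -0.5, -0.8]
width: 0.0597
clock: 8.53
eef_pos: [0.6468, 0.0213, 0.0882]
tcp_rot: [3.141, 0.0, 2.578]
force: [0.8, -1.1, 0.1]
width: 0.0601
t 8.53 tcp [646.8  21.3  88.2] rpy [180.    0.  147.7] w 60.1 F [ 0.8 -1.1  0.1] T [-0.01  0.   -0.05] q7 0.33
0.001 0.0 0.012 0.05 0.01 3.02  rows>= 1
[318. 204.] 5 [ 6.184e+02 -1.000e-01  1.178e+02] 113.6 [ 6.181e+02 -3.000e-01] [5.7 1.4] 66.8
```

Lower around the nut, grip, and turn.

```bash
python3 -m crank '0 0 0 0 0 1 0.3; 0 0 0 0 0 2 0.3; 0 0 0 0 0 3 0.3; 0 0 0 0 0 3 0.3; 0 0 0 0 0 3 1' 60
python3 -m crank '0 0 0 0 0 0 1; 0 0 0 0 0 0 1; 0 0 0 0 0 0 1; 0 0 0 0 0 0 1; 0 0 0 0 0 0 1'
python3 -m crank '0 0 0.12 0 0 0 1; 0 0 0.24 0 0 0 1; 0 0 0.36 0 0 0 1; 0 0 0.48 0 0 0 1; 0 0 0.5 0 0 0 1'
python3 - <<'E'
from h import *
plan((646.5,21.6,58,110))
E
```

```text
clock: 9.0
eef_pos: [0.6461, 0.0214, 0.057]
tcp_rot: [-3.141, -0.002, 2.571]
force: [-0.4, 0.4, -0.3]
width: 0.049
clock: 9.42
eef_pos: [0.6461, 0.0214, 0.0573]
tcp_rot: [-3.141, -0.001, 2.571]
force: [-2.1, 0.4, 2.3]
width: 0.0276
clock: 9.83
eef_pos: [0.6468, 0.0221, 0.0574]
tcp_rot: [3.141, -0.001, 2.066]
force: [2.4, 1.9, -4.9]
width: 0.0273
t 9.83 tcp [646.8  22.1  57.4] rpy [ 1.800e+02 -1.000e-01  1.184e+02] w 27.3 F [ 2.4  1.9 -4.9] T [ 0.36 -0.54  0.12] q7 -0.12
0.001 -0.001 0.146 -0.03 -0.05 -0.06  rows>= 2
```

```bash
python3 -m crank '0 0 0.12 0 0 0 1; 0 0 0.24 0 0 0 1; 0 0 0.36 0 0 0 1; 0 0 0.48 0 0 0 1; 0 0 0.5 0 0 0 1'
python3 -c "from h import *; plan()"
python3 -m crank '0 0 0.06 0 0 0 1; 0 0 0.12 0 0 0 1; 0 0 0.18 0 0 0 1; 0 0 0.24 0 0 0 1; 0 0 0.3 0 0 0 1'
python3 -c "from h import *; plan()"
python3 -m crank '0 0 0.03 0 0 0 1; 0 0 0.06 0 0 0 1; 0 0 0.09 0 0 0 1; 0 0 0.12 0 0 0 1; 0 0 0.15 0 0 0 1'
python3 -c "from h import *; plan()"
```

```text
clock: 10.25
eef_pos: [0.6478, 0.0223, 0.0574]
tcp_rot: [3.139, -0.002, 1.564]
force: [3.8, 1.3, -4.5]
width: 0.0275
t 10.25 tcp [647.8  22.3  57.4] rpy [ 1.799e+02 -1.000e-01  8.960e+01] w 27.5 F [ 3.8  1.3 -4.5] T [ 0.15 -0.91  0.11] q7 -0.54
clock: 10.67
eef_pos: [0.6484, 0.0222, 0.0574]
tcp_rot: [3.139, -0.003, 1.267]
force: [3.0, 0.6, -3.0]
width: 0.0275
t 10.67 tcp [648.4  22.2  57.4] rpy [ 1.798e+02 -1.000e-01  7.260e+01] w 27.5 F [ 3.   0.6 -3. ] T [ 0.02 -0.71  0.11] q7 -0.78
clock: 11.08
eef_pos: [0.6487, 0.0222, 0.0574]
tcp_rot: [3.139, -0.003, 1.115]
force: [4.0, 0.7, -3.1]
width: 0.0274
t 11.08 tcp [648.7  22.2  57.4] rpy [179.8  -0.2  63.9] w 27.4 F [ 4.   0.7 -3.1] T [-0.03 -0.65  0.09] q7 -0.9
```

```bash
python3 -m crank '0 0 0.03 -0.05 -0.1 0 1; 0 0 0.06 -0.08 -0.15 0 1; 0 0 0.09 -0.08 -0.18 0 1; 0 0 0.12 -0.08 -0.18 0 1; 0 0 0.15 -0.08 -0.18 0 1'
python3 -c "from h import *; plan()"
python3 -m crank '0 0 0.03 0 0 0 1; 0 0 0.06 0 0 0 1; 0 0 0.09 0 0 0 1; 0 0 0.12 0 0 0 1; 0 0 0.15 0 0 0 1'
python3 -c "from h import *; plan()"
```

```text
clock: 11.5
eef_pos: [0.6489, 0.022, 0.0574]
tcp_rot: [3.136, -0.006, 0.963]
force: [9.0, -0.3, -8.5]
width: 0.0275
t 11.5 tcp [648.9  22.   57.4] rpy [179.7  -0.4  55.2] w 27.5 F [ 9.  -0.3 -8.5] T [-0.06 -1.85  0.14] q7 -1.02
clock: 11.92
eef_pos: [0.6493, 0.0218, 0.0574]
tcp_rot: [3.137, -0.007, 0.81]
force: [5.0, -0.5, -4.3]
width: 0.0276
t 11.92 tcp [649.3  21.8  57.4] rpy [179.7  -0.4  46.4] w 27.6 F [ 5.  -0.5 -4.3] T [-0.15 -0.89  0.16] q7 -1.14
```

```bash
python3 -m crank '0 0 0.03 0 0 0 1; 0 0 0.06 0 0 0 1; 0 0 0.09 0 0 0 1; 0 0 0.12 0 0 0 1; 0 0 0.15 0 0 0 1'
python3 -c "from h import *; plan()"
python3 -m crank '0 0 0.03 0 0 0 1; 0 0 0.06 0 0 0 1; 0 0 0.09 0 0 0 1; 0 0 0.12 0 0 0 1; 0 0 0.15 0 0 0 1'
python3 -c "from h import *; plan()
p,d=optics.camera('side'); p=p[:,:,::-1]
cv2.imwrite('pics/crop2.png',cv2.resize(p[150:280,220:340],None,fx=4.5,fy=4.5,interpolation=cv2.INTER_CUBIC))"
```

```text
clock: 12.33
eef_pos: [0.6495, 0.0216, 0.0574]
tcp_rot: [3.138, -0.008, 0.657]
force: [4.7, -0.8, -4.8]
width: 0.0277
t 12.33 tcp [649.5  21.6  57.4] rpy [179.8  -0.5  37.6] w 27.7 F [ 4.7 -0.8 -4.8] T [-0.19 -0.9   0.17] q7 -1.26
clock: 12.75
eef_pos: [0.6497, 0.0214, 0.0574]
tcp_rot: [3.139, -0.009, 0.504]
force: [5.4, -2.2, -4.2]
width: 0.0277
t 12.75 tcp [649.7  21.4  57.4] rpy [179.8  -0.5  28.9] w 27.7 F [ 5.4 -2.2 -4.2] T [-0.31 -0.89  0.23] q7 -1.38
```

View pics/crop2.png

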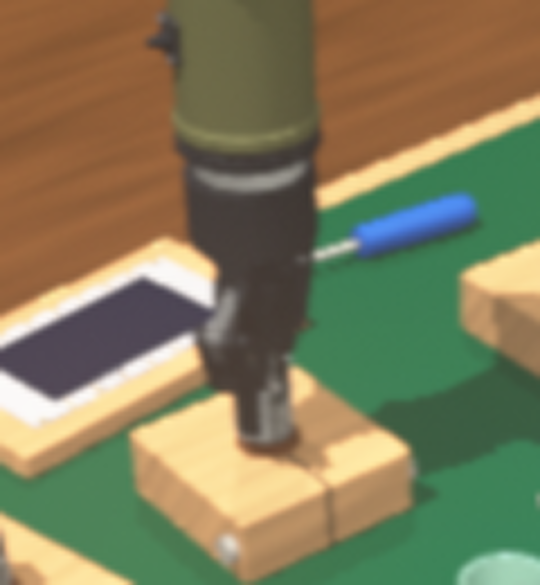

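```bash
python3 -m crank '0 0 0 0 0 0 1; 0 0 0 0 0 0 1; 0 0 0.03 0 0 0 1; 0 0 0.06 0 0 0 1; 0 0 0.06 0 0 0 1' 110
python3 -c "from h import *; plan()"
python3 -m crank '0 0 0.03 0 0 0 1; 0 0 0.06 0 0 0 1; 0 0 0.09 0 0 0 1; 0 0 0.12 0 0 0 1; 0 0 0.12 0 0 0 1'
python3 -c "from h import *; plan()"
```

```text
clock: 13.22
eef_pos: [0.6497, 0.0212, 0.0575]
tcp_rot: [3.139, -0.009, 0.438]
force: [3.6, -1.7, -1.1]
width: 0.0264
t 13.22 tcp [649.7  21.2  57.5] rpy [179.8  -0.5  25.1] w 26.4 F [ 3.6 -1.7 -1.1] T [-0.28 -0.61  0.03] q7 -1.43
clock: 13.63
eef_pos: [0.6498, 0.021, 0.0576]
tcp_rot: [3.14, -0.01, 0.315]
force: [4.7, -2.8, -2.6]
width: 0.0262
t 13.63 tcp [649.8  21.   57.6] rpy [179.9  -0.6  18.1] w 26.2 F [ 4.7 -2.8 -2.6] T [-0.44 -0.75  0.03] q7 -1.53
```

```bash
python3 -m crank '0 0 0.05 0 0 0 1; 0 0 0.1 0 0 0 1; 0 0 0.15 0 0 0 1; 0 0 0.2 0 0 0 1; 0 0 0.25 0 0 0 1'
python3 -c "from h import *; plan()"
python3 -m crank '0 0 0.05 0 0 0 1; 0 0 0.1 0 0 0 1; 0 0 0.15 0 0 0 1; 0 0 0.2 0 0 0 1; 0 0 0.25 0 0 0 1'
python3 -c "from h import *; plan()"
```

```text
clock: 14.05
eef_pos: [0.6516, 0.0205, 0.0577]
tcp_rot: [3.142, -0.013, 0.063]
force: [8.8, -2.7, -7.9]
width: 0.0262
t 14.05 tcp [651.6  20.5  57.7] rpy [180.   -0.8   3.6] w 26.2 F [ 8.8 -2.7 -7.9] T [-0.67 -2.01  0.45] q7 -1.73
clock: 14.47
eef_pos: [0.6531, 0.0193, 0.0578]
tcp_rot: [-3.14, -0.016, -0.188]
force: [6.7, -5.8, -2.4]
width: 0.0258
t 14.47 tcp [653.1  19.3  57.8] rpy [-179.9   -0.9  -10.8] w 25.8 F [ 6.7 -5.8 -2.4] T [-1.17 -1.64  1.8 ] q7 -1.92
```

```bash
python3 -m crank '0 0 0 0 0 0 0.3; 0 0 0 0 0 0 0.3; 0 0 0 0 0 0 0.3; 0 0 0 0 0 0 0.3; 0 0 0 0 0 -3 0.3' 30
python3 -m crank '0 0 0 0 0 -12 0.3; 0 0 0 0 0 -12 0.3; 0 0 0 0 0 -12 0.3; 0 0 0 0 0 -12 0.3; 0 0 0 0 0 -12 0.3'
python3 -m crank '0 0 0 0 20 0 0.3; 0 0 0 0 20 0 0.3; 0 0 0 0 20 0 0.3; 0 0 0 0 20 0 0.3; 0 0 0 0 20 0 0.3'
python3 - <<'E'
from h import *
plan()
P=[]
for n in("top","side"):
    p,d=optics.camera(n); W=cloud(n,d); np.save(f"pics/{n}2.npy",d)
    for b in blobs(W,.088,.125,3,(.6,.7,-.03,.07)):print(*b)
    for b in blobs(W,.06,.087,3,(.6,.7,-.03,.07)):print(*b)
    c=p[:,:,::-1]; c=c[160:230,275:345] if n=="top" else c[205:275,244:314]
    P.append(cv2.resize(c,(400,400),interpolation=cv2.INTER_CUBIC))
cv2.imwrite("pics/crop3.png",np.hstack(P))
E
```

```text
clock: 14.88
eef_pos: [0.6486, 0.0197, 0.0828]
tcp_rot: [-3.141, -0.006, -0.187]
force: [-0.5, -0.5, -1.0]
width: 0.0603
clock: 15.3
eef_pos: [0.6487, 0.0202, 0.2052]
tcp_rot: [-3.14, -0.01, -0.187]
force: [0.3, -0.5, -0.8]
width: 0.0596
clock: 15.72
eef_pos: [0.6093, -0.1798, 0.2031]
tcp_rot: [-3.141, -0.007, -0.189]
force: [0.7, -0.1, 0.2]
width: 0.0599
t 15.72 tcp [ 609.3 -179.8  203.1] rpy [-180.    -0.4  -10.8] w 59.9 F [ 0.7 -0.1  0.2] T [-0.04 -0.02  0.05] q7 -1.57
[310. 195.] 36 [645.5  20.7 109.7] 111.0 [646.   20.3] [14.8 14.8] 28.4
[310. 199.] 64 [640.9  19.9  78.1] 80.2 [644.4  21.1] [27.6 27.5] 88.9
[278. 229.] 55 [644.9  23.6 104. ] 104.5 [647.6  22.6] [15.4 14.5] 8.9
[278. 239.] 120 [642.1  25.5  74.7] 76.9 [644.6  23.5] [29.8 28.8] 53.4
```

View pics/crop3.png

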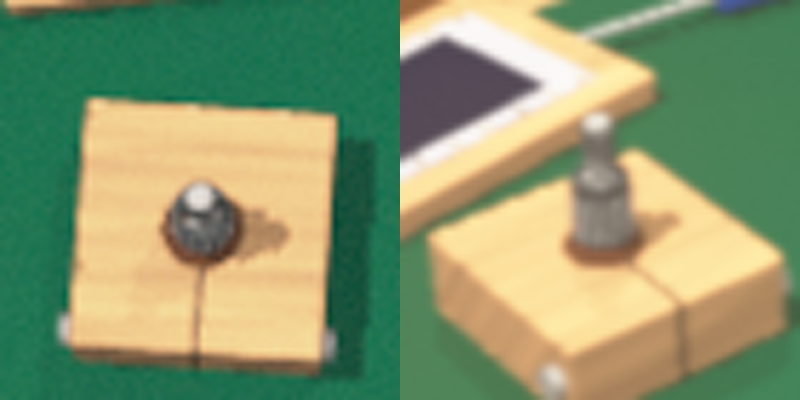

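```bash
python3 -c "from h import *; plan((647.5,20.5,160,30),(647.5,20.5,92,30))"
```

```text
t 15.82 tcp [ 608.2 -184.9  203. ] rpy [179.8  -0.4 -11.3] w 59.8 F [-0.3 -0.8 -0.7] T [ 0.   -0.03  0.02] q7 -1.57
0.004 -0.006 -0.36 -0.1 -10.46 2.12  rows>= 3
0.0 0.0 -0.36 3.61 -9.81 2.15  rows>= 3
0.0 -0.0 0.0 0.0 -0.0 6.8  rows>= 2
```

```bash
python3 -m crank '0.004 -0.006 -0.36 -0.1 -10.5 2.1 0.3; 0.004 -0.006 -0.36 -0.1 -10.5 2.1 0.3; 0.004 -0.006 -0.36 -0.1 -10.5 2.1 0.3; 0.004 -0.006 -0.36 -0.1 -10.5 2.1 0.3; 0.004 -0.006 -0.36 -0.1 -10.5 2.1 0.3'
python3 -m crank '0 0 -0.36 3.6 -9.8 2.1 0.3; 0 0 -0.36 3.6 -9.8 2.1 0.3; 0 0 -0.36 3.6 -9.8 2.1 0.3; 0 0 -0.36 3.6 -9.8 2.1 0.3; 0 0 -0.36 3.6 -9.8 2.1 0.3'
python3 -c "from h import *; plan((647.5,20.5,92,30))"
```

```text
clock: 16.23
eef_pos: [0.627, -0.0793, 0.1797]
tcp_rot: [-3.14, 0.003, 0.166]
force: [0.3, -1.5, 0.2]
width: 0.0594
clock: 16.65
eef_pos: [0.6456, 0.0245, 0.1575]
tcp_rot: [-3.137, 0.004, 0.527]
force: [0.1, -1.2, -0.4]
width: 0.0597
t 16.65 tcp [645.6  24.5 157.5] rpy [-179.7    0.2   30.2] w 59.7 F [ 0.1 -1.2 -0.4] T [-0.04  0.01 -0.01] q7 -1.3
-0.005 0.004 0.004 -0.01 0.47 6.55  rows>= 2
```

```bash
python3 -m crank '-0.005 0.004 0 0 0.47 3.5 0.3; -0.005 0.004 0 0 0.47 6.5 0.3; -0.005 0.004 0 0 0.47 6.5 0.5; -0.005 0.004 0 0 0.47 6.5 1; -0.005 0.004 0 0 0.47 6.5 1' 20
python3 -m crank '0 0 0 0 0 0 1; 0 0 0 0 0 0 1; 0 0 0 0 0 0 1; 0 0 0 0 0 0 1; 0 0 0 0 0 0 1'
python3 -m crank '0 0 0 0 0 -0.02 1; 0 0 0 0 0 -0.04 1; 0 0 0 0 0 -0.06 1; 0 0 0 0 0 -0.08 1; 0 0 0 0 0 -0.1 1'
python3 -c "from h import *; plan()"
python3 -m crank '0 0 0 0 0 -0.02 1; 0 0 0 0 0 -0.04 1; 0 0 0 0 0 -0.06 1; 0 0 0 0 0 -0.08 1; 0 0 0 0 0 -0.1 1'
python3 -c "from h import *; plan()"
```

```text
clock: 17.07
eef_pos: [0.6483, 0.0193, 0.0939]
tcp_rot: [3.14, -0.0, 0.525]
force: [0.8, 0.3, 0.4]
width: 0.0241
clock: 17.48
eef_pos: [0.6487, 0.0199, 0.0953]
tcp_rot: [3.14, -0.002, 0.525]
force: [-3.6, 4.1, 6.4]
width: 0.013
clock: 17.9
eef_pos: [0.6484, 0.0198, 0.0955]
tcp_rot: [3.14, -0.001, 0.525]
force: [1.2, 2.2, -10.5]
width: 0.0132
t 17.9 tcp [648.4  19.8  95.5] rpy [ 1.799e+02 -1.000e-01  3.010e+01] w 13.2 F [  1.2   2.2 -10.5] T [ 0.51 -0.14  0.01] q7 -1.32
clock: 18.32
eef_pos: [0.6482, 0.0199, 0.0957]
tcp_rot: [3.141, -0.001, 0.525]
force: [2.5, 2.9, -17.6]
width: 0.013
t 18.32 tcp [648.2  19.9  95.7] rpy [180.   -0.   30.1] w 13.0 F [  2.5   2.9 -17.6] T [ 0.57 -0.75 -0.  ] q7 -1.32
```

```bash
python3 -m crank '0 0 0 0 0 0 0.5; 0 0 0 0 0 0 0.5; 0 0 0 0 0 0 0.5; 0 0 0 0 0 -3 0.5; 0 0 0 0 0 -7 0.5' 40
python3 -c "from h import *; plan((452,197.7,140,90),(452,197.7,53,90))"
```

```text
clock: 18.73
eef_pos: [0.6463, 0.019, 0.1641]
tcp_rot: [-3.14, 0.005, 0.525]
force: [1.0, 0.3, 0.4]
width: 0.0425
t 18.73 tcp [646.3  19.  164.1] rpy [-179.9    0.3   30.1] w 42.5 F [1.  0.3 0.4] T [-0.02 -0.15 -0.06] q7 -1.29
-0.002 0.004 -0.523 -3.93 -12.6 1.24  rows>= 5
0.0 0.0 -0.523 2.89 -12.88 1.21  rows>= 5
0.0 0.0 0.0 0.0 -0.0 8.7  rows>= 3
```

```bash
python3 -m crank '0 0.004 -0.52 -3.9 -12.6 1.2 0.5; 0 0.004 -0.52 -3.9 -12.6 1.2 0.5; 0 0.004 -0.52 -3.9 -12.6 1.2 0.5; 0 0.004 -0.52 -3.9 -12.6 1.2 0.5; 0 0.004 -0.52 -3.9 -12.6 1.2 0.5'
python3 -m crank '0 0 -0.52 2.9 -12.9 1.2 0.5; 0 0 -0.52 2.9 -12.9 1.2 0.5; 0 0 -0.52 2.9 -12.9 1.2 0.5; 0 0 -0.52 2.9 -12.9 1.2 0.5; 0 0 -0.52 2.9 -12.9 1.2 0.5'
python3 -c "from h import *; plan((452,197.7,105,90),(452,197.7,53,90))"
```

```text
clock: 19.15
eef_pos: [0.5473, 0.1115, 0.1539]
tcp_rot: [-3.14, -0.001, 1.057]
force: [1.3, 0.7, -0.4]
width: 0.0428
clock: 19.57
eef_pos: [0.4476, 0.2026, 0.1433]
tcp_rot: [3.141, -0.003, 1.586]
force: [0.0, -0.3, -0.2]
width: 0.0428
t 19.57 tcp [447.6 202.6 143.3] rpy [180.   -0.2  90.9] w 42.8 F [ 0.  -0.3 -0.2] T [-0.01 -0.06  0.01] q7 -0.84
0.001 -0.003 0.015 -0.51 0.43 3.82  rows>= 1
0.0 0.0 0.0 0.0 -0.0 5.2  rows>= 2
```

```bash
python3 -m crank '0 -0.003 0.015 -0.5 0.43 3.8 0.5; 0 -0.003 0.015 -0.5 0.43 3.8 0.5; 0 -0.003 0.015 -0.5 0.43 3.8 0.5; 0 -0.003 0.015 -0.5 0.43 3.8 0.5; 0 -0.003 0.015 -0.5 0.43 3.8 0.5'
python3 -m crank '0 0 0 0 0 2.6 0.5; 0 0 0 0 0 5.2 0.5; 0 0 0 0 0 5.2 0.5; 0 0 0 0 0 5.2 1; 0 0 0 0 0 5.2 1'
python3 -m crank '0 0 0 0 0 0 1; 0 0 0 0 0 0 1; 0 0 0 0 0 0 1; 0 0 0 0 0 0 1; 0 0 0 0 0 0 1'
python3 -c "from h import *; plan((452,197.7,155,90),(647.5,-261.5,155,90))"
```

```text
clock: 19.98
eef_pos: [0.453, 0.198, 0.1066]
tcp_rot: [3.139, -0.001, 1.57]
force: [-0.0, 0.0, -0.4]
width: 0.0427
clock: 20.4
eef_pos: [0.4537, 0.1985, 0.0559]
tcp_rot: [3.138, -0.001, 1.57]
force: [-0.9, 0.3, -0.1]
width: 0.0203
clock: 20.82
eef_pos: [0.4539, 0.1986, 0.0564]
tcp_rot: [3.137, -0.001, 1.57]
force: [-1.3, -0.4, -0.2]
width: 0.0205
t 20.82 tcp [453.9 198.6  56.4] rpy [ 1.798e+02 -1.000e-01  8.990e+01] w 20.5 F [-1.3 -0.4 -0.2] T [-0.01  0.36 -0.01] q7 -0.97
0.004 -0.001 -0.001 -0.07 -0.15 -9.87  rows>= 3
0.0 0.0 0.0 -15.31 6.52 0.0  rows>= 4
0.0 0.0 0.0 -15.31 6.52 0.0  rows>= 4
0.0 0.0 0.0 -15.31 6.52 0.0  rows>= 4
```

```bash
python3 -m crank '0.004 0 0 0 0 -5 1; 0.004 0 0 0 0 -9.9 1; 0.004 0 0 0 0 -9.9 1; 0.004 0 0 0 0 -9.9 1; 0.004 0 0 0 0 -9.9 1'
python3 -m crank '0 0 0 -15.3 6.5 0 1; 0 0 0 -15.3 6.5 0 1; 0 0 0 -15.3 6.5 0 1; 0 0 0 -15.3 6.5 0 1; 0 0 0 -15.3 6.5 0 1'
python3 -m crank '0 0 0 -15.3 6.5 0 1; 0 0 0 -15.3 6.5 0 1; 0 0 0 -15.3 6.5 0 1; 0 0 0 -15.3 6.5 0 1; 0 0 0 -15.3 6.5 0 1'
python3 -m crank '0 0 0 -15.3 6.5 0 1; 0 0 0 -15.3 6.5 0 1; 0 0 0 -15.3 6.5 0 1; 0 0 0 -15.3 6.5 0 1; 0 0 0 -15.3 6.5 0 1'
python3 -c "from h import *; plan((647.5,-260.8,141,90))"
```

```text
clock: 21.23
eef_pos: [0.4544, 0.1985, 0.1562]
tcp_rot: [3.138, -0.002, 1.569]
force: [-0.1, -0.1, -0.7]
width: 0.0204
clock: 21.65
eef_pos: [0.5212, 0.035, 0.1536]
tcp_rot: [3.141, 0.003, 1.557]
force: [0.4, -1.4, -0.8]
width: 0.0203
clock: 22.07
eef_pos: [0.5846, -0.1277, 0.1514]
tcp_rot: [-3.14, 0.007, 1.548]
force: [-0.2, -0.7, -1.3]
width: 0.0206
clock: 22.48
eef_pos: [0.6455, -0.2914, 0.149]
tcp_rot: [-3.138, 0.012, 1.54]
force: [-1.6, -1.4, -1.9]
width: 0.0204
t 22.48 tcp [ 645.5 -291.4  149. ] rpy [-179.8    0.7   88.2] w 20.4 F [-1.6 -1.4 -1.9] T [-0.06  0.05 -0.03] q7 0.03
-0.004 0.012 -0.031 3.07 0.11 0.76  rows>= 1
```

```bash
python3 -m crank '-0.004 0.012 -0.03 3.07 0.1 0.7 1; -0.004 0.012 -0.03 3.07 0.1 0.7 1; -0.004 0.012 -0.03 3.07 0.1 0.7 1; -0.004 0.012 -0.03 3.07 0.1 0.7 1; -0.004 0.012 -0.03 3.07 0.1 0.7 1'
python3 -c "from h import *; plan((647.5,-260.8,141,90))"
```

```text
clock: 22.9
eef_pos: [0.6473, -0.2608, 0.1413]
tcp_rot: [-3.141, 0.0, 1.57]
force: [-0.2, 0.5, -1.0]
width: 0.0204
t 22.9 tcp [ 647.3 -260.8  141.3] rpy [-180.     0.    89.9] w 20.4 F [-0.2  0.5 -1. ] T [0.01 0.02 0.01] q7 0.01
-0.001 0.0 -0.001 -0.0 0.02 0.03  rows>= 1
```

```bash
python3 -m crank '0 0 0 0 0 0.4 1; 0 0 0 0 0 0.8 1; 0 0 0 0 0 1.2 1; 0 0 0 0 0 1.6 1; 0 0 0 0 0 2 1' 30
python3 -m crank '0 0 0 0 0 0.4 1; 0 0 0 0 0 0.8 1; 0 0 0 0 0 1.2 1; 0 0 0 0 0 1.6 1; 0 0 0 0 0 2 1'
python3 -m crank '0 0 0 0 0 0.1 1; 0 0 0 0 0 0.2 1; 0 0 0 0 0 0.3 1; 0 0 0 0 0 0.4 1; 0 0 0 0 0 0.5 1'
python3 -c "from h import *; plan()"
```

```text
clock: 23.32
eef_pos: [0.6474, -0.2611, 0.1211]
tcp_rot: [-3.141, 0.001, 1.569]
force: [0.9, 0.6, -0.8]
width: 0.0209
clock: 23.73
eef_pos: [0.6475, -0.2612, 0.1006]
tcp_rot: [-3.141, 0.001, 1.569]
force: [1.0, -0.7, -0.1]
width: 0.0203
clock: 24.15
eef_pos: [0.6475, -0.2611, 0.0957]
tcp_rot: [-3.142, 0.001, 1.569]
force: [1.1, -0.7, -0.2]
width: 0.0204
t 24.15 tcp [ 647.5 -261.1   95.7] rpy [-180.     0.    89.9] w 20.4 F [ 1.1 -0.7 -0.2] T [-0.13 -0.16  0.01] q7 -0.02
```

```bash
python3 -m crank '0 0 0 0 0 0.07 1; 0 0 0 0 0 0.14 1; 0 0 0 0 0 0.2 1; 0 0 0 0 0 0.25 1; 0 0 0 0 0 0.3 1'
python3 -m crank '0 0 0 0 0 0.03 1; 0 0 0 0 0 0.06 1; 0 0 0 0 0 0.09 1; 0 0 0 0 0 0.12 1; 0 0 0 0 0 0.15 1'
python3 -c "from h import *; plan()"
```

```text
clock: 24.57
eef_pos: [0.6476, -0.2612, 0.093]
tcp_rot: [3.141, 0.001, 1.569]
force: [-0.2, 0.2, 5.1]
width: 0.0205
clock: 24.98
eef_pos: [0.6479, -0.2612, 0.0929]
tcp_rot: [3.14, 0.001, 1.569]
force: [-2.4, -0.6, 11.8]
width: 0.0209
t 24.98 tcp [ 647.9 -261.2   92.9] rpy [1.799e+02 1.000e-01 8.990e+01] w 20.9 F [-2.4 -0.6 11.8] T [0.08 0.77 0.01] q7 -0.02
```

```bash
python3 -m crank '0 0 0 0 0 0 0.3; 0 0 0 0 0 0 0.3; 0 0 0 0 0 0 0.3; 0 0 0 0 0 0 0.3; 0 0 0 0 0 0 0.3' 110
python3 -m crank '0 0 -0.45 0 0 0 0.3; 0 0 -0.45 0 0 0 0.3; 0 0 -0.45 0 0 0 0.3; 0 0 -0.45 0 0 0 0.3; 0 0 -0.45 0 0 0 0.3'
python3 -m crank '0 0 -0.45 0 0 0 0.3; 0 0 -0.45 0 0 0 0.3; 0 0 -0.45 0 0 0 0.3; 0 0 -0.45 0 0 0 0.3; 0 0 -0.45 0 0 0 0.3'
python3 -m crank '0 0 -0.45 0 0 0 0.3; 0 0 -0.45 0 0 0 0.3; 0 0 -0.45 0 0 0 0.3; 0 0 -0.45 0 0 0 0.3; 0 0 -0.45 0 0 0 0.3'
python3 -c "from h import *; plan((647.7,-261.7,58,167))"
```

```text
clock: 25.4
eef_pos: [0.6477, -0.2612, 0.0925]
tcp_rot: [3.141, 0.001, 1.569]
force: [0.4, 0.5, -0.0]
width: 0.0598
clock: 25.82
eef_pos: [0.6475, -0.2613, 0.092]
tcp_rot: [-3.142, 0.001, 2.022]
force: [-0.3, 0.4, -0.2]
width: 0.0597
clock: 26.23
eef_pos: [0.6473, -0.2615, 0.0916]
tcp_rot: [-3.141, -0.0, 2.473]
force: [-0.1, -0.1, 0.8]
width: 0.0598
clock: 26.65
eef_pos: [0.6471, -0.2615, 0.0913]
tcp_rot: [3.141, -0.001, 2.921]
force: [-0.5, -0.2, 0.5]
width: 0.0595
t 26.65 tcp [ 647.1 -261.5   91.3] rpy [180.   -0.  167.4] w 59.5 F [-0.5 -0.2  0.5] T [ 0.04 -0.04 -0.05] q7 1.14
0.0 -0.001 0.007 -0.06 -0.0 3.33  rows>= 1
```

```bash
python3 -m crank '0 0 0 -0.06 0 1.2 0.3; 0 0 0 -0.06 0 2.4 0.3; 0 0 0 -0.06 0 3.3 0.3; 0 0 0 -0.06 0 3.3 0.3; 0 0 0 -0.06 0 3.3 1'
python3 -m crank '0 0 0 0 0 0 1; 0 0 0 0 0 0 1; 0 0 0 0 0 0 1; 0 0 0 0 0 0 1; 0 0 0 0 0 0 1'
python3 -m crank '0 0 0.12 0 0 0 1; 0 0 0.24 0 0 0 1; 0 0 0.36 0 0 0 1; 0 0 0.48 0 0 0 1; 0 0 0.5 0 0 0 1'
python3 -c "from h import *; plan()"
python3 -m crank '0 0 0.12 0 0 0 1; 0 0 0.24 0 0 0 1; 0 0 0.36 0 0 0 1; 0 0 0.48 0 0 0 1; 0 0 0.5 0 0 0 1'
python3 -c "from h import *; plan()"
python3 -m crank '0 0 0.05 0 0 0 1; 0 0 0.1 0 0 0 1; 0 0 0.15 0 0 0 1; 0 0 0.2 0 0 0 1; 0 0 0.25 0 0 0 1'
python3 -c "from h import *; plan()"
```

```text
clock: 27.07
eef_pos: [0.647, -0.2614, 0.0569]
tcp_rot: [3.141, -0.003, 2.92]
force: [0.1, -0.6, 0.3]
width: 0.0487
clock: 27.48
eef_pos: [0.6472, -0.2624, 0.0578]
tcp_rot: [-3.141, -0.002, 2.919]
force: [-2.4, -3.4, 5.6]
width: 0.0319
clock: 27.9
eef_pos: [0.6475, -0.2618, 0.0579]
tcp_rot: [-3.14, -0.001, 2.415]
force: [1.0, -0.3, -0.4]
width: 0.0316
t 27.9 tcp [ 647.5 -261.8   57.9] rpy [-1.799e+02 -1.000e-01  1.383e+02] w 31.6 F [ 1.  -0.3 -0.4] T [-0.06  0.    0.16] q7 0.68
clock: 28.32
eef_pos: [0.648, -0.2614, 0.0579]
tcp_rot: [-3.141, 0.0, 1.912]
force: [2.3, -0.0, -1.4]
width: 0.0319
t 28.32 tcp [ 648.  -261.4   57.9] rpy [-180.     0.   109.6] w 31.9 F [ 2.3 -0.  -1.4] T [-0.16 -0.34  0.13] q7 0.25
clock: 28.73
eef_pos: [0.6483, -0.2613, 0.0579]
tcp_rot: [3.142, 0.0, 1.666]
force: [1.9, -1.3, -0.4]
width: 0.0318
t 28.73 tcp [ 648.3 -261.3   57.9] rpy [180.    0.   95.4] w 31.8 F [ 1.9 -1.3 -0.4] T [-0.17 -0.14  0.15] q7 0.04
```

Turned 1.25 so far, free. Go on until stiff.

```bash
python3 -m crank '0 0 0.05 0 0 0 1; 0 0 0.1 0 0 0 1; 0 0 0.15 0 0 0 1; 0 0 0.2 0 0 0 1; 0 0 0.25 0 0 0 1'
python3 -c "from h import *; plan()"
python3 -m crank '0 0 0.05 0 0 0 1; 0 0 0.1 0 0 0 1; 0 0 0.15 0 0 0 1; 0 0 0.2 0 0 0 1; 0 0 0.25 0 0 0 1'
python3 -c "from h import *; plan()"
python3 -m crank '0 0 0.04 0 0 0 1; 0 0 0.08 0 0 0 1; 0 0 0.12 0 0 0 1; 0 0 0.16 0 0 0 1; 0 0 0.2 0 0 0 1'
python3 -c "from h import *; plan()"
```

```text
clock: 29.15
eef_pos: [0.6487, -0.2613, 0.0579]
tcp_rot: [3.141, -0.0, 1.419]
force: [0.7, -2.1, 0.3]
width: 0.0316
t 29.15 tcp [ 648.7 -261.3   57.9] rpy [180.   -0.   81.3] w 31.6 F [ 0.7 -2.1  0.3] T [-0.21 -0.14  0.17] q7 -0.16
clock: 29.57
eef_pos: [0.649, -0.2613, 0.0579]
tcp_rot: [3.14, -0.0, 1.173]
force: [2.0, -2.5, -0.1]
width: 0.032
t 29.57 tcp [ 649.  -261.3   57.9] rpy [179.9  -0.   67.2] w 32.0 F [ 2.  -2.5 -0.1] T [-0.2  -0.13  0.14] q7 -0.36
clock: 29.98
eef_pos: [0.6493, -0.2615, 0.0579]
tcp_rot: [3.14, -0.001, 0.977]
force: [2.1, -1.6, 1.0]
width: 0.0321
t 29.98 tcp [ 649.3 -261.5   57.9] rpy [179.9  -0.   56. ] w 32.1 F [ 2.1 -1.6  1. ] T [-0.18 -0.06  0.18] q7 -0.52
```

```bash
python3 -m crank '0 0 0.04 0 0 0 1; 0 0 0.08 0 0 0 1; 0 0 0.12 0 0 0 1; 0 0 0.16 0 0 0 1; 0 0 0.2 0 0 0 1'
python3 -c "from h import *; plan()"
python3 -m crank '0 0 0.04 0 0 0 1; 0 0 0.08 0 0 0 1; 0 0 0.12 0 0 0 1; 0 0 0.16 0 0 0 1; 0 0 0.2 0 0 0 1'
python3 -c "from h import *; plan()"
python3 -m crank '0 0 0.03 0 0 0 1; 0 0 0.06 0 0 0 1; 0 0 0.09 0 0 0 1; 0 0 0.12 0 0 0 1; 0 0 0.15 0 0 0 1'
python3 -c "from h import *; plan()"
```

```text
clock: 30.4
eef_pos: [0.6495, -0.2616, 0.0579]
tcp_rot: [3.14, -0.001, 0.781]
force: [1.8, -2.5, 0.9]
width: 0.0314
t 30.4 tcp [ 649.5 -261.6   57.9] rpy [ 1.799e+02 -1.000e-01  4.470e+01] w 31.4 F [ 1.8 -2.5  0.9] T [-0.27 -0.09  0.25] q7 -0.68
clock: 30.82
eef_pos: [0.6505, -0.2614, 0.0579]
tcp_rot: [3.139, -0.002, 0.588]
force: [2.6, -1.6, 1.0]
width: 0.0322
t 30.82 tcp [ 650.5 -261.4   57.9] rpy [ 1.798e+02 -1.000e-01  3.370e+01] w 32.2 F [ 2.6 -1.6  1. ] T [-0.18 -0.58  2.21] q7 -0.84
clock: 31.23
eef_pos: [0.6528, -0.2607, 0.0581]
tcp_rot: [3.138, -0.007, 0.439]
force: [7.3, -1.4, -3.9]
width: 0.0317
t 31.23 tcp [ 652.8 -260.7   58.1] rpy [179.8  -0.4  25.1] w 31.7 F [ 7.3 -1.4 -3.9] T [-0.3  -1.71  2.61] q7 -0.96
```

```bash
python3 -m crank '0 0 0 0 0 0 0.3; 0 0 0 0 0 0 0.3; 0 0 0 0 0 0 0.3; 0 0 0 0 0 -2 0.3; 0 0 0 0 0 -4 0.3' 20
python3 -c "from h import *; plan((648.5,-262.5,97,25))"
```

```text
clock: 31.65
eef_pos: [0.6507, -0.2603, 0.097]
tcp_rot: [3.141, -0.004, 0.438]
force: [0.1, -0.6, 0.4]
width: 0.0597
t 31.65 tcp [ 650.7 -260.3   97. ] rpy [180.   -0.2  25.1] w 59.7 F [ 0.1 -0.6  0.4] T [0.02 0.   0.02] q7 -0.95
0.0 -0.004 0.001 -0.3 0.11 -0.0  rows>= 1
```

```bash
python3 -m crank '0 -0.004 0 -0.3 0.1 0 0.3; 0 -0.004 0 -0.3 0.1 0 0.3; 0 -0.004 0 -0.3 0.1 0 1; 0 -0.004 0 -0.3 0.1 0 1; 0 -0.004 0 -0.3 0.1 0 1'
python3 -m crank '0 0 0 0 0 0 1; 0 0 0 0 0 0 1; 0 0 0 0 0 0 1; 0 0 0 0 0 -0.1 1; 0 0 0 0 0 -0.1 1'
python3 -m crank '0 0 0 0 0 -0.1 1; 0 0 0 0 0 -0.1 1; 0 0 0 0 0 -0.1 1; 0 0 0 0 0 -0.1 1; 0 0 0 0 0 -0.1 1'
python3 -c "from h import *; plan((648.5,-262.5,97,25))"
```

```text
clock: 32.07
eef_pos: [0.6478, -0.2622, 0.096]
tcp_rot: [-3.141, 0.001, 0.437]
force: [0.3, -0.2, 0.3]
width: 0.0237
clock: 32.48
eef_pos: [0.6479, -0.2627, 0.0962]
tcp_rot: [-3.141, 0.002, 0.437]
force: [3.0, -3.0, -4.7]
width: 0.021
clock: 32.9
eef_pos: [0.6478, -0.2627, 0.0963]
tcp_rot: [-3.14, 0.002, 0.437]
force: [4.3, -2.4, -8.8]
width: 0.0212
t 32.9 tcp [ 647.8 -262.7   96.3] rpy [-1.799e+02  1.000e-01  2.510e+01] w 21.2 F [ 4.3 -2.4 -8.8] T [-0.75 -1.07  0.  ] q7 -0.95
-0.001 0.002 0.001 0.07 0.01 -0.07  rows>= 1
```

```bash
python3 -m crank '0 0 0 0 0 0 0.35; 0 0 0 0 0 0 0.35; 0 0 0 0 0 0 0.35; 0 0 0 0 0 -4 0.35; 0 0 0 0 0 -8 0.35' 40
python3 -c "from h import *; plan((451,142,145,90))"
```

```text
clock: 33.32
eef_pos: [0.6461, -0.2617, 0.1749]
tcp_rot: [-3.135, 0.006, 0.438]
force: [2.7, -0.8, 1.1]
width: 0.0553
t 33.32 tcp [ 646.1 -261.7  174.9] rpy [-179.6    0.4   25.1] w 55.3 F [ 2.7 -0.8  1.1] T [-0.04 -0.06 -0.02] q7 -0.93
-0.007 0.005 -0.378 -0.18 -14.94 1.09  rows>= 4
-0.0 0.0 -0.378 5.34 -13.96 1.0  rows>= 4
0.0 0.0 -0.378 10.11 -11.01 1.0  rows>= 4
```

```bash
python3 -m crank '-0.007 0.005 -0.38 -0.2 -15 1.1 0.35; -0.007 0.005 -0.38 -0.2 -15 1.1 0.35; -0.007 0.005 -0.38 -0.2 -15 1.1 0.35; -0.007 0.005 -0.38 -0.2 -15 1.1 0.35; -0.007 0.005 -0.38 -0.2 -15 1.1 0.35'
python3 -m crank '0 0 -0.38 5.3 -14 1 0.35; 0 0 -0.38 5.3 -14 1 0.35; 0 0 -0.38 5.3 -14 1 0.35; 0 0 -0.38 5.3 -14 1 0.35; 0 0 -0.38 5.3 -14 1 0.35'
python3 -m crank '0 0 -0.38 10.1 -11 1 0.35; 0 0 -0.38 10.1 -11 1 0.35; 0 0 -0.38 10.1 -11 1 0.35; 0 0 -0.38 10.1 -11 1 0.35; 0 0 -0.38 10.1 -11 1 0.35'
python3 -c "from h import *; plan((450.5,141.8,106,90),(451,142,56,90))"
```

```text
clock: 33.73
eef_pos: [0.5781, -0.1191, 0.1657]
tcp_rot: [-3.138, -0.002, 0.827]
force: [-0.3, 0.4, -0.4]
width: 0.0557
clock: 34.15
eef_pos: [0.5078, 0.0217, 0.1571]
tcp_rot: [-3.137, -0.005, 1.217]
force: [-0.9, -0.2, 0.2]
width: 0.0555
clock: 34.57
eef_pos: [0.4366, 0.1609, 0.1491]
tcp_rot: [-3.139, -0.01, 1.606]
force: [-0.1, 1.1, 0.2]
width: 0.0556
t 34.57 tcp [436.6 160.9 149.1] rpy [-179.9   -0.6   92. ] w 55.6 F [-0.1  1.1  0.2] T [-0.01 -0.02  0.03] q7 -0.73
-0.003 -0.01 0.035 -2.0 1.33 4.28  rows>= 2
0.0 0.0 0.0 0.02 0.05 5.0  rows>= 2
```

```bash
python3 -m crank '-0.003 -0.01 0.035 -2 1.3 4.2 0.35; -0.003 -0.01 0.035 -2 1.3 4.2 0.35; -0.003 -0.01 0.035 -2 1.3 4.2 0.35; -0.003 -0.01 0.035 -2 1.3 4.2 0.35; -0.003 -0.01 0.035 -2 1.3 4.2 0.35'
python3 -m crank '0 0 0 0 0 2.5 0.35; 0 0 0 0 0 5.1 0.35; 0 0 0 0 0 5.1 0.35; 0 0 0 0 0 5.1 1; 0 0 0 0 0 5.1 1'
python3 -m crank '0 0 0 0 0 0 1; 0 0 0 0 0 0 1; 0 0 0 0 0 0 1; 0 0 0 0 0 0 1; 0 0 0 0 0 0 1'
python3 -c "from h import *; plan((451,142,165,90),(640.3,233.2,165,90))"
```

```text
clock: 34.98
eef_pos: [0.4506, 0.1421, 0.108]
tcp_rot: [3.14, -0.0, 1.57]
force: [0.1, 0.5, 0.9]
width: 0.0558
clock: 35.4
eef_pos: [0.4513, 0.1425, 0.0584]
tcp_rot: [3.139, -0.001, 1.571]
force: [-0.3, -0.0, 0.2]
width: 0.032
clock: 35.82
eef_pos: [0.4514, 0.1425, 0.0587]
tcp_rot: [3.139, -0.001, 1.57]
force: [0.3, -0.1, 0.1]
width: 0.0286
t 35.82 tcp [451.4 142.5  58.7] rpy [ 1.798e+02 -1.000e-01  9.000e+01] w 28.6 F [ 0.3 -0.1  0.1] T [-0.02 -0.07 -0.02] q7 -0.86
0.003 -0.001 -0.0 -0.04 -0.01 -10.63  rows>= 3
0.0 0.0 0.0 4.56 9.46 0.0  rows>= 3
0.0 0.0 0.0 4.56 9.46 0.0  rows>= 3
```

```bash
python3 -m crank '0.003 0 0 0 0 -5 1; 0.003 0 0 0 0 -10.6 1; 0.003 0 0 0 0 -10.6 1; 0.003 0 0 0 0 -10.6 1; 0.003 0 0 0 0 -10.6 1'
python3 -m crank '0 0 0 4.6 9.5 0 1; 0 0 0 4.6 9.5 0 1; 0 0 0 4.6 9.5 0 1; 0 0 0 4.6 9.5 0 1; 0 0 0 4.6 9.5 0 1'
python3 -m crank '0 0 0 4.6 9.4 0 1; 0 0 0 4.6 9.4 0 1; 0 0 0 4.6 9.4 0 1; 0 0 0 4.6 9.4 0 1; 0 0 0 4.6 9.4 0 1'
python3 -c "from h import *; plan((640.3,233.7,143,90))"
```

```text
clock: 36.23
eef_pos: [0.4518, 0.1424, 0.1657]
tcp_rot: [3.139, -0.001, 1.57]
force: [-0.9, -0.6, -1.1]
width: 0.0283
clock: 36.65
eef_pos: [0.5464, 0.1885, 0.1635]
tcp_rot: [-3.141, -0.001, 1.57]
force: [-0.7, 0.1, -1.5]
width: 0.0285
clock: 37.07
eef_pos: [0.6392, 0.2343, 0.1614]
tcp_rot: [-3.137, 0.001, 1.571]
force: [-1.2, -0.5, -1.5]
width: 0.0282
t 37.07 tcp [639.2 234.3 161.4] rpy [-179.8    0.    90. ] w 28.2 F [-1.2 -0.5 -1.5] T [-0.05  0.07 -0.  ] q7 -0.71
-0.004 0.001 0.0 -0.06 0.12 1.84  rows>= 1
```

```bash
python3 -m crank '-0.004 0 0 -0.06 0.12 1 1; -0.004 0 0 -0.06 0.12 1.8 1; -0.004 0 0 -0.06 0.12 1.8 1; -0.004 0 0 -0.06 0.12 1.8 1; -0.004 0 0 -0.06 0.12 1.8 1' 30
python3 -m crank '0 0 0 0 0 0.4 1; 0 0 0 0 0 0.8 1; 0 0 0 0 0 1.2 1; 0 0 0 0 0 1.6 1; 0 0 0 0 0 2 1'
python3 -m crank '0 0 0 0 0 0.4 1; 0 0 0 0 0 0.8 1; 0 0 0 0 0 1.2 1; 0 0 0 0 0 1.6 1; 0 0 0 0 0 2 1'
python3 -m crank '0 0 0 0 0 0.1 1; 0 0 0 0 0 0.2 1; 0 0 0 0 0 0.3 1; 0 0 0 0 0 0.4 1; 0 0 0 0 0 0.5 1'
python3 -c "from h import *; plan()"
```

```text
clock: 37.48
eef_pos: [0.64, 0.2333, 0.1435]
tcp_rot: [-3.141, 0.001, 1.571]
force: [-0.5, -0.8, -1.0]
width: 0.0284
clock: 37.9
eef_pos: [0.6399, 0.2332, 0.123]
tcp_rot: [-3.141, 0.001, 1.571]
force: [0.5, 0.7, -0.8]
width: 0.0284
clock: 38.32
eef_pos: [0.6399, 0.2333, 0.1025]
tcp_rot: [-3.141, 0.001, 1.571]
force: [-0.1, 0.0, -1.8]
width: 0.0282
clock: 38.73
eef_pos: [0.64, 0.2333, 0.0977]
tcp_rot: [-3.142, 0.001, 1.571]
force: [-0.7, 0.1, -1.7]
width: 0.0284
t 38.73 tcp [640.  233.3  97.7] rpy [-1.8e+02  1.0e-01  9.0e+01] w 28.4 F [-0.7  0.1 -1.7] T [ 0.07 -0.02  0.03] q7 -0.75
```

```bash
python3 -m crank '0 0 0 0 0 0.07 1; 0 0 0 0 0 0.14 1; 0 0 0 0 0 0.2 1; 0 0 0 0 0 0.25 1; 0 0 0 0 0 0.3 1'
python3 -m crank '0 0 0 0 0 0.03 1; 0 0 0 0 0 0.06 1; 0 0 0 0 0 0.08 1; 0 0 0 0 0 0.08 1; 0 0 0 0 0 0.08 1'
python3 -c "from h import *; plan()"
```

```text
clock: 39.15
eef_pos: [0.6402, 0.2338, 0.0957]
tcp_rot: [3.141, 0.0, 1.571]
force: [-1.9, -0.6, 8.4]
width: 0.0288
clock: 39.57
eef_pos: [0.6405, 0.2342, 0.0958]
tcp_rot: [3.14, -0.0, 1.571]
force: [-0.0, 0.6, 6.1]
width: 0.0285
t 39.57 tcp [640.5 234.2  95.8] rpy [179.9  -0.   90. ] w 28.5 F [-0.   0.6  6.1] T [-0.05  0.39  0.02] q7 -0.75
```

```bash
python3 -m crank '0 0 0 0 0 0 0.2; 0 0 0 0 0 0 0.2; 0 0 0 0 0 0 0.2; 0 0 0 0 0 0 0.2; 0 0 0 0 0 0 0.2' 110
python3 -m crank '0 0 -0.45 0 0 0 0.2; 0 0 -0.45 0 0 0 0.2; 0 0 -0.45 0 0 0 0.2; 0 0 -0.45 0 0 0 0.2; 0 0 -0.45 0 0 0 0.2'
python3 -m crank '0 0 -0.45 0 0 0 0.2; 0 0 -0.45 0 0 0 0.2; 0 0 -0.45 0 0 0 0.2; 0 0 -0.45 0 0 0 0.2; 0 0 -0.45 0 0 0 0.2'
python3 -m crank '0 0 -0.45 0 0 0 0.2; 0 0 -0.45 0 0 0 0.2; 0 0 -0.45 0 0 0 0.2; 0 0 -0.45 0 0 0 0.2; 0 0 -0.45 0 0 0 0.2'
python3 -c "from h import *; plan((640.3,233.2,58,167))"
```

```text
clock: 39.98
eef_pos: [0.6404, 0.2341, 0.0955]
tcp_rot: [3.14, -0.0, 1.571]
force: [0.8, -0.1, -0.1]
width: 0.0681
clock: 40.4
eef_pos: [0.6405, 0.2338, 0.0951]
tcp_rot: [3.14, 0.0, 2.024]
force: [-0.0, 0.8, -0.1]
width: 0.0685
clock: 40.82
eef_pos: [0.6405, 0.2335, 0.0948]
tcp_rot: [3.141, 0.0, 2.474]
force: [0.8, -0.5, -0.2]
width: 0.0683
clock: 41.23
eef_pos: [0.6404, 0.2334, 0.0945]
tcp_rot: [3.141, -0.0, 2.923]
force: [-0.5, 0.2, -0.2]
width: 0.0678
t 41.23 tcp [640.4 233.4  94.5] rpy [180.   -0.  167.5] w 67.8 F [-0.5  0.2 -0.2] T [ 0.02  0.01 -0.02] q7 0.39
0.0 -0.0 0.008 0.01 -0.02 3.65  rows>= 1
```

```bash
python3 -m crank '0 0 0 0 0 1.2 0.2; 0 0 0 0 0 2.4 0.2; 0 0 0 0 0 3.6 0.2; 0 0 0 0 0 3.6 0.2; 0 0 0 0 0 3.6 1'
python3 -m crank '0 0 0 0 0 0 1; 0 0 0 0 0 0 1; 0 0 0 0 0 0 1; 0 0 0 0 0 0 1; 0 0 0 0 0 0 1'
python3 -m crank '0 0 0.12 0 0 0 1; 0 0 0.24 0 0 0 1; 0 0 0.36 0 0 0 1; 0 0 0.48 0 0 0 1; 0 0 0.5 0 0 0 1'
python3 -m crank '0 0 0.12 0 0 0 1; 0 0 0.24 0 0 0 1; 0 0 0.36 0 0 0 1; 0 0 0.48 0 0 0 1; 0 0 0.5 0 0 0 1'
python3 -c "from h import *; plan()"
python3 -m crank '0 0 0.1 0 0 0 1; 0 0 0.2 0 0 0 1; 0 0 0.3 0 0 0 1; 0 0 0.35 0 0 0 1; 0 0 0.4 0 0 0 1'
python3 -c "from h import *; plan()"
python3 -m crank '0 0 0.05 0 0 0 1; 0 0 0.1 0 0 0 1; 0 0 0.15 0 0 0 1; 0 0 0.2 0 0 0 1; 0 0 0.25 0 0 0 1'
python3 -c "from h import *; plan()"
python3 -m crank '0 0 0.05 0 0 0 1; 0 0 0.1 0 0 0 1; 0 0 0.15 0 0 0 1; 0 0 0.2 0 0 0 1; 0 0 0.25 0 0 0 1'
python3 -c "from h import *; plan()"
```

```text
clock: 41.65
eef_pos: [0.6397, 0.233, 0.0569]
tcp_rot: [-3.14, -0.002, 2.922]
force: [0.4, -0.4, 0.3]
width: 0.0577
clock: 42.07
eef_pos: [0.6398, 0.234, 0.0576]
tcp_rot: [3.141, -0.002, 2.922]
force: [0.4, 4.1, 1.6]
width: 0.0385
clock: 42.48
eef_pos: [0.64, 0.2345, 0.0576]
tcp_rot: [3.141, -0.001, 2.417]
force: [1.7, 5.0, -3.1]
width: 0.0382
clock: 42.9
eef_pos: [0.6405, 0.2349, 0.0576]
tcp_rot: [3.141, -0.002, 1.915]
force: [3.8, 4.0, -3.4]
width: 0.038
t 42.9 tcp [640.5 234.9  57.6] rpy [ 1.799e+02 -1.000e-01  1.097e+02] w 38.0 F [ 3.8  4.  -3.4] T [ 0.69 -0.66  0.12] q7 -0.49
clock: 43.32
eef_pos: [0.6409, 0.2349, 0.0576]
tcp_rot: [3.141, -0.002, 1.518]
force: [3.7, 2.3, -2.5]
width: 0.0378
t 43.32 tcp [640.9 234.9  57.6] rpy [ 1.799e+02 -1.000e-01  8.700e+01] w 37.8 F [ 3.7  2.3 -2.5] T [ 0.57 -0.53  0.11] q7 -0.82
clock: 43.73
eef_pos: [0.6413, 0.2349, 0.0576]
tcp_rot: [3.141, -0.002, 1.271]
force: [3.1, 2.2, -2.9]
width: 0.038
t 43.73 tcp [641.3 234.9  57.6] rpy [ 1.80e+02 -1.00e-01  7.28e+01] w 38.0 F [ 3.1  2.2 -2.9] T [ 0.48 -0.5   0.15] q7 -1.02
clock: 44.15
eef_pos: [0.6415, 0.2348, 0.0576]
tcp_rot: [3.141, -0.003, 1.024]
force: [2.1, 1.7, -1.2]
width: 0.0379
t 44.15 tcp [641.5 234.8  57.6] rpy [180.   -0.2  58.7] w 37.9 F [ 2.1  1.7 -1.2] T [ 0.39 -0.52  0.18] q7 -1.22
```

```bash
python3 -m crank '0 0 0.05 0 0 0 1; 0 0 0.1 0 0 0 1; 0 0 0.15 0 0 0 1; 0 0 0.2 0 0 0 1; 0 0 0.25 0 0 0 1'
python3 -c "from h import *; plan()"
python3 -m crank '0 0 0.04 0 0 0 1; 0 0 0.08 0 0 0 1; 0 0 0.12 0 0 0 1; 0 0 0.16 0 0 0 1; 0 0 0.2 0 0 0 1'
python3 -c "from h import *; plan()"
python3 -m crank '0 0 0.03 0 0 0 1; 0 0 0.06 0 0 0 1; 0 0 0.09 0 0 0 1; 0 0 0.12 0 0 0 1; 0 0 0.15 0 0 0 1'
python3 -c "from h import *; plan()"
```

```text
clock: 44.57
eef_pos: [0.6417, 0.2346, 0.0576]
tcp_rot: [3.142, -0.003, 0.778]
force: [2.5, 1.7, -2.1]
width: 0.038
t 44.57 tcp [641.7 234.6  57.6] rpy [180.   -0.2  44.6] w 38.0 F [ 2.5  1.7 -2.1] T [ 0.34 -0.45  0.21] q7 -1.42
clock: 44.98
eef_pos: [0.6419, 0.2345, 0.0576]
tcp_rot: [-3.141, -0.002, 0.582]
force: [1.5, 1.7, -1.3]
width: 0.038
t 44.98 tcp [641.9 234.5  57.6] rpy [-1.80e+02 -1.00e-01  3.33e+01] w 38.0 F [ 1.5  1.7 -1.3] T [ 0.35 -0.47  0.26] q7 -1.57
clock: 45.4
eef_pos: [0.6392, 0.233, 0.0576]
tcp_rot: [3.141, 0.004, 0.432]
force: [-3.9, -1.5, 9.1]
width: 0.0382
t 45.4 tcp [639.2 233.   57.6] rpy [180.    0.2  24.8] w 38.2 F [-3.9 -1.5  9.1] T [-0.43  0.88  0.22] q7 -1.69
```

```bash
python3 -m crank '0 0 0.03 0 0 0 1; 0 0 0.06 0 0 0 1; 0 0 0.09 0 0 0 1; 0 0 0.12 0 0 0 1; 0 0 0.15 0 0 0 1'
python3 -c "from h import *; plan()"
python3 -m crank '0 0 0.03 0 0 0 1; 0 0 0.06 0 0 0 1; 0 0 0.09 0 0 0 1; 0 0 0.12 0 0 0 1; 0 0 0.15 0 0 0 1'
python3 -c "from h import *; plan()"
```

```text
clock: 45.82
eef_pos: [0.6361, 0.2324, 0.0576]
tcp_rot: [3.14, 0.01, 0.281]
force: [-7.8, -1.4, 8.3]
width: 0.0383
t 45.82 tcp [636.1 232.4  57.6] rpy [179.9   0.6  16.1] w 38.3 F [-7.8 -1.4  8.3] T [-0.28  1.31  0.22] q7 -1.81
clock: 46.23
eef_pos: [0.6328, 0.2329, 0.0575]
tcp_rot: [3.14, 0.016, 0.127]
force: [-10.8, 0.1, 7.8]
width: 0.0385
t 46.23 tcp [632.8 232.9  57.5] rpy [179.9   0.9   7.3] w 38.5 F [-10.8   0.1   7.8] T [0.59 2.38 0.2 ] q7 -1.93
```

```bash
python3 -m crank '0 0 0 0 0 0 0.2; 0 0 0 0 0 0 0.2; 0 0 0 0 0 0 0.2; 0 0 0 0 0 -2 0.2; 0 0 0 0 0 -4 0.2' 20
python3 -c "from h import *; plan((640.9,233.6,99,7))"
```

```text
clock: 46.65
eef_pos: [0.6331, 0.2323, 0.0967]
tcp_rot: [3.139, 0.018, 0.125]
force: [1.1, 0.4, -0.1]
width: 0.0685
t 46.65 tcp [633.1 232.3  96.7] rpy [179.9   1.1   7.2] w 68.5 F [ 1.1  0.4 -0.1] T [ 0.02 -0.12 -0.02] q7 -1.93
0.003 0.018 0.003 0.78 -0.03 -0.25  rows>= 1
```

```bash
python3 -m crank '0.003 0.018 0 0.78 0 -0.2 0.2; 0.003 0.018 0 0.78 0 -0.2 0.2; 0.003 0.018 0 0.78 0 -0.2 1; 0.003 0.018 0 0.78 0 -0.2 1; 0.003 0.018 0 0.78 0 -0.2 1'
python3 -m crank '0 0 0 0 0 0 1; 0 0 0 0 0 0 1; 0 0 0 0 0 0 1; 0 0 0 0 0 -0.1 1; 0 0 0 0 0 -0.15 1'
python3 -m crank '0 0 0 0 0 -0.1 1; 0 0 0 0 0 -0.1 1; 0 0 0 0 0 -0.15 1; 0 0 0 0 0 -0.15 1; 0 0 0 0 0 -0.15 1'
python3 -c "from h import *; plan((640.9,233.6,99,7))"
python3 -m crank '0 0 0 0 0 0 0.2; 0 0 0 0 0 0 0.2; 0 0 0 0 0 0 0.2; 0 0 0 0 0 -4 0.2; 0 0 0 0 0 -9 0.2'
python3 -c "from h import *; plan((560,-60,230,70))"
```

```text
clock: 47.07
eef_pos: [0.6403, 0.233, 0.0974]
tcp_rot: [-3.141, 0.002, 0.125]
force: [0.3, 0.1, -1.3]
width: 0.0325
clock: 47.48
eef_pos: [0.6399, 0.2333, 0.0977]
tcp_rot: [-3.141, 0.003, 0.125]
force: [3.3, 3.2, -8.5]
width: 0.0291
clock: 47.9
eef_pos: [0.6397, 0.2333, 0.0977]
tcp_rot: [-3.141, 0.005, 0.126]
force: [5.0, 1.4, -14.2]
width: 0.0293
t 47.9 tcp [639.7 233.3  97.7] rpy [-180.     0.3    7.2] w 29.3 F [  5.    1.4 -14.2] T [ 0.62 -1.05 -0.05] q7 -1.93
-0.0 0.005 0.003 0.12 -0.01 -0.13  rows>= 1
clock: 48.32
eef_pos: [0.6382, 0.2323, 0.1781]
tcp_rot: [3.14, 0.011, 0.125]
force: [1.6, -1.0, 0.4]
width: 0.0685
t 48.32 tcp [638.2 232.3 178.1] rpy [179.9   0.6   7.2] w 68.5 F [ 1.6 -1.   0.4] T [ 0.06 -0.05 -0.  ] q7 -1.91
-0.001 0.011 -0.548 -5.74 14.02 -2.51  rows>= 5
0.0 0.0 -0.548 -12.18 8.98 -2.6  rows>= 5
```

```bash
python3 -m crank '0 0.01 -0.55 -5.7 14 -2.5 0.1; 0 0.01 -0.55 -5.7 14 -2.5 0.1; 0 0.01 -0.55 -5.7 14 -2.5 0.1; 0 0.01 -0.55 -5.7 14 -2.5 0.1; 0 0.01 -0.55 -5.7 14 -2.5 0.1'
cat > look.py <<'E'
from h import *
import sys
P=[]
for n in("top","side"):
    p,d=optics.camera(n); W=cloud(n,d)
    print(n,"gauge");[print(*b) for b in blobs(W,.118,.138,10,(.3,.8,-.4,.3))]
    print("plate");[print(*b) for b in blobs(W,.003,.0125,1500)]
    print("heads");[print(*b) for b in blobs(W,.1,.127,5,(.55,.75,-.35,.35))]
    print("blocks");[print(*b) for b in blobs(W,.038,.052,300)]
    P.append(cv2.resize(p[:,:,::-1],None,fx=.625,fy=.625))
cv2.imwrite(f"pics/{sys.argv[1]}.png",np.hstack(P))
E
python3 look.py look1; python3 -c "from h import *; plan((458.5,-203,200,90),(458.5,-203,105,90))"
```

```text
clock: 48.73
eef_pos: [0.599, 0.0771, 0.2059]
tcp_rot: [3.138, 0.003, 0.673]
force: [0.0, -0.9, -0.0]
width: 0.0766
top gauge
[415. 191.] 25 [ 646.6 -261.6  120.6] 120.6 [ 645.6 -262. ] [17.1 17.5] 43.8
[230. 198.] 92 [638.6 233.2 122.8] 122.8 [639.2 233.5] [28. 28.] 33.1
[396. 263.] 378 [ 456.3 -201.2  130.3] 130.6 [ 456.5 -201.2] [104.   24.4] 89.2
plate
[391. 271.] 2738 [ 445.6 -201.5    7.4] 7.2 [ 447.8 -203.3] [242.8 160. ] 87.0
heads
[415. 192.] 66 [ 645.6 -260.9  115.8] 116.3 [ 646.1 -261.7] [21.2 21.2] 68.5
[230. 199.] 106 [638.  232.8 120.9] 121.5 [638.3 233.6] [29.5 28.4] 42.9
[311. 194.] 11 [647.3  16.8 114.6] 114.5 [647.2  17.4] [13.8  5.3] 1.5
blocks
[119. 155.] 351 [788.3 561.9  46.8] 47.5 [791.1 536.2] [126.5  91.9] 88.6
[411. 198.] 1633 [ 644.7 -260.9   44.2] 44.0 [ 646.  -261.6] [124.4 125.9] 85.4
[323. 198.] 733 [650.9 -14.8  44.2] 44.0 [643.6  -7.2] [ 70.7 127.7] 88.6
[235. 205.] 1552 [635.9 233.3  44.6] 44.6 [639.2 234.1] [125.3 124.6] 8.7
side gauge
[386. 219.] 283 [ 454.1 -194.1  127.6] 129.1 [ 457.5 -199.5] [ 27.7 107.7] 0.5
[209. 257.] 90 [638.8 235.8 121.3] 1
[... 196 characters left out ...]
5] 13.6
[278. 228.] 33 [644.7  23.4 109.1] 108.7 [646.3  22.6] [13.5 13.5] 11.8
[210. 259.] 141 [635.7 236.8 117.9] 120.1 [639.2 234.6] [31.  30.9] 28.4
blocks
[349. 214.] 712 [ 637.5 -249.5   42.9] 42.9 [ 647.5 -259.3] [125.4 128.9] 87.5
[279. 250.] 1077 [637.4  29.2  43.2] 43.2 [646.8  22. ] [126.2 129.2] 84.4
[214. 287.] 1371 [627.3 242.6  43.6] 43.5 [639.7 234.7] [127.8 125.6] 8.7
[ 64. 313.] 881 [778.5 539.   46.7] 47.9 [755.2 531.5] [171.4 102.1] 57.4
t 48.83 tcp [599.6  84.1 205.2] rpy [-180.    -0.    38.5] w 76.7 F [ 0.3 -0.2 -0.5] T [ 0.07 -0.02 -0.02] q7 -1.23
-0.0 -0.001 -0.449 -14.46 6.84 0.25  rows>= 4
0.0 0.0 -0.449 -16.0 -0.12 0.26  rows>= 4
0.0 0.0 0.0 0.0 -0.0 9.5  rows>= 3
```

View pics/look1.png

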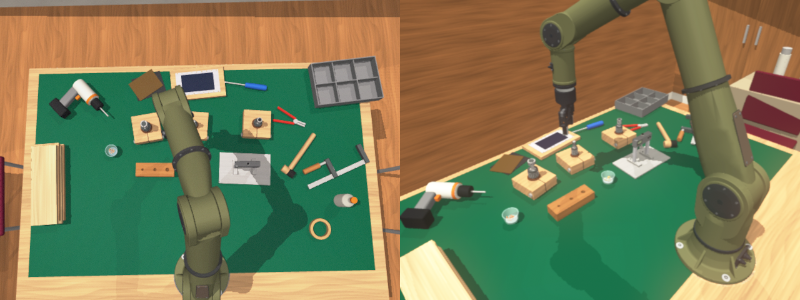

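```bash
python3 -m crank '0 0 -0.45 -14.5 6.8 0.2 0.3; 0 0 -0.45 -14.5 6.8 0.2 0.3; 0 0 -0.45 -14.5 6.8 0.2 0.3; 0 0 -0.45 -14.5 6.8 0.2 0.3; 0 0 -0.45 -14.5 6.8 0.2 0.3'
python3 -m crank '0 0 -0.44 -16 -0.1 0.2 0.3; 0 0 -0.44 -16 -0.1 0.2 0.3; 0 0 -0.44 -16 -0.1 0.2 0.3; 0 0 -0.44 -16 -0.1 0.2 0.3; 0 0 -0.44 -16 -0.1 0.2 0.3'
python3 -c "
from h import *
p,d=optics.camera('side'); W=cloud('side',d)
[print(*b) for b in blobs(W,.118,.138,10,(.3,.55,-.4,.0))]
plan((459,-202.7,160,89.2))"
```

```text
clock: 49.25
eef_pos: [0.5253, -0.067, 0.2028]
tcp_rot: [-3.141, 0.005, 1.116]
force: [0.2, -1.1, -1.1]
width: 0.0596
clock: 49.67
eef_pos: [0.451, -0.2167, 0.2011]
tcp_rot: [-3.136, 0.007, 1.551]
force: [-1.0, -0.5, -0.0]
width: 0.0597
[386. 219.] 279 [ 454.2 -194.   127.6] 128.8 [ 457.6 -200.6] [ 25.8 105.9] 0.6
t 49.72 tcp [ 452.1 -214.9  201.3] rpy [-179.7    0.3   88.7] w 59.8 F [-0.7 -0.7 -0.2] T [-0.04  0.08  0.01] q7 0.13
-0.005 0.005 -0.01 1.26 0.68 4.12  rows>= 2
```

```bash
python3 -m crank '-0.005 0.005 -0.01 1.26 0.68 4.1 0.3; -0.005 0.005 -0.01 1.26 0.68 4.1 0.3; -0.005 0.005 -0.01 1.26 0.68 4.1 0.3; -0.005 0.005 -0.01 1.26 0.68 4.1 0.3; -0.005 0.005 -0.01 1.26 0.68 4.1 0.3'
python3 -c "from h import *; plan((459,-202.7,98,89.2))"
```

```text
clock: 50.13
eef_pos: [0.4602, -0.202, 0.1615]
tcp_rot: [3.14, 0.001, 1.558]
force: [0.2, 0.4, 0.4]
width: 0.0594
t 50.13 tcp [ 460.2 -202.   161.5] rpy [1.799e+02 1.000e-01 8.930e+01] w 59.4 F [0.2 0.4 0.4] T [ 0.03 -0.01  0.02] q7 0.08
0.002 0.001 0.001 -0.07 -0.13 6.35  rows>= 2
```

```bash
python3 -m crank '0.002 0 0 -0.1 -0.1 3 0.3; 0.002 0 0 -0.1 -0.1 6.4 0.3; 0.002 0 0 -0.1 -0.1 6.4 0.3; 0.002 0 0 -0.1 -0.1 6.4 0.3; 0.002 0 0 -0.1 -0.1 6.4 0.3' 70
python3 -m crank '0 0 0 0 0 0 0.6; 0 0 0 0 0 0 0.65; 0 0 0 0 0 0 1; 0 0 0 0 0 0 1; 0 0 0 0 0 0 1'
python3 -c "from h import *; plan((648,20.0,230,85),(648.2,-262.6,150,86),(640.7,233.6,150,98.8))"
```

```text
clock: 50.55
eef_pos: [0.4603, -0.2031, 0.0992]
tcp_rot: [3.14, 0.002, 1.558]
force: [-0.6, 0.1, 0.6]
width: 0.0598
clock: 50.97
eef_pos: [0.46, -0.2034, 0.1005]
tcp_rot: [3.14, 0.003, 1.558]
force: [-4.0, 0.9, 9.6]
width: 0.0233
t 50.97 tcp [ 460.  -203.4  100.5] rpy [179.9   0.2  89.3] w 23.3 F [-4.   0.9  9.6] T [0.12 0.8  0.02] q7 0.01
0.002 0.003 0.037 11.27 9.27 -6.49  rows>= 4
0.0 -0.0 0.037 11.62 8.83 -6.48  rows>= 4
0.0 0.0 -0.009 -14.08 1.24 4.0  rows>= 4
0.0 0.0 -0.009 -14.09 1.12 4.0  rows>= 4
0.0 0.0 -0.074 16.48 -1.4 -0.0  rows>= 4
0.0 0.0 -0.074 16.54 -0.17 -0.0  rows>= 4
0.0 0.0 -0.074 16.51 1.06 0.0  rows>= 4
```

```bash
python3 -m crank '0.002 0.003 0 0 0 -2 1; 0.002 0.003 0 0 0 -5 1; 0.002 0.003 0 0 0 -8 1; 0.002 0.003 0 0 0 -11 1; 0.002 0.003 0 0 0 -13 1'
python3 -c "from h import *; plan((648.1,19.4,228,85))"
```

```text
clock: 51.38
eef_pos: [0.46, -0.2029, 0.2333]
tcp_rot: [3.14, 0.001, 1.558]
force: [1.0, -0.4, -5.1]
width: 0.023
t 51.38 tcp [ 460.  -202.9  233.3] rpy [179.9   0.   89.3] w 23.0 F [ 1.  -0.4 -5.1] T [-0.03 -0.06  0.01] q7 0.14
0.001 0.001 0.037 11.23 9.26 0.27  rows>= 4
0.0 -0.0 0.037 11.57 8.84 0.27  rows>= 4
```

```bash
python3 -m crank '0 0 0.037 3 2.5 0 1; 0 0 0.037 6 5 0 1; 0 0 0.037 9 7.4 0 1; 0 0 0.037 11.2 9.3 0 1; 0 0 0.037 11.2 9.3 0 1'
python3 -m crank '0 0 0.037 3 2.3 0 1; 0 0 0.037 6 4.6 0 1; 0 0 0.037 9 6.9 0 1; 0 0 0.037 11.6 8.8 0 1; 0 0 0.037 11.6 8.8 0 1'
python3 -c "from h import *; plan((648.1,19.4,200,85))"
```

```text
clock: 51.8
eef_pos: [0.5577, -0.0846, 0.2337]
tcp_rot: [3.137, -0.005, 1.529]
force: [0.5, 0.7, -4.3]
width: 0.023
clock: 52.22
eef_pos: [0.6524, 0.0359, 0.2341]
tcp_rot: [3.137, -0.011, 1.5]
force: [0.3, 2.2, -3.7]
width: 0.0231
t 52.22 tcp [652.4  35.9 234.1] rpy [179.7  -0.7  86. ] w 23.1 F [ 0.3  2.2 -3.7] T [ 0.43 -0.12  0.03] q7 -0.41
0.004 -0.011 0.017 -1.72 -0.33 3.39  rows>= 1
```

```bash
python3 -m crank '0.004 -0.011 0.017 -1 -0.2 0 1; 0.004 -0.011 0.017 -1.7 -0.33 0 1; 0.004 -0.011 0.017 -1.7 -0.33 0 1; 0.004 -0.011 0.017 -1.7 -0.33 0 1; 0.004 -0.011 0.017 -1.7 -0.33 0 1'
python3 -c "from h import *; plan((648.1,19.4,155,85))
p,d=optics.camera('side'); p=p[:,:,::-1]
cv2.imwrite('pics/g1.png',cv2.resize(p[120:280,200:360],None,fx=3.7,fy=3.7,interpolation=cv2.INTER_CUBIC))"
```

```text
clock: 52.63
eef_pos: [0.6476, 0.0175, 0.2342]
tcp_rot: [3.141, 0.0, 1.481]
force: [0.8, -0.1, -4.9]
width: 0.0233
t 52.63 tcp [647.6  17.5 234.2] rpy [180.    0.   84.9] w 23.3 F [ 0.8 -0.1 -4.9] T [-0.04  0.05  0.05] q7 -0.4
0.001 0.0 -0.002 0.19 0.03 7.92  rows>= 2
```

View pics/g1.png

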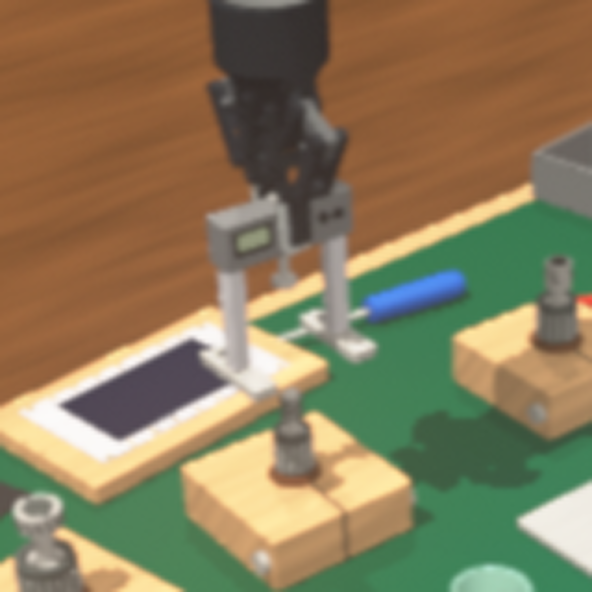

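```bash
python3 -m crank '0 0 0 0.19 0.03 2 1; 0 0 0 0.19 0.03 4 1; 0 0 0 0.19 0.03 6 1; 0 0 0 0.19 0.03 7.9 1; 0 0 0 0.19 0.03 7.9 1'
python3 -m crank '0 0 0 0 0 0.3 1; 0 0 0 0 0 0.6 1; 0 0 0 0 0 0.9 1; 0 0 0 0 0 1.1 1; 0 0 0 0 0 1.3 1'
python3 -c "from h import *; plan((648.1,19.4,137.5,85))"
```

```text
clock: 53.1
eef_pos: [0.6458, 0.019, 0.1515]
tcp_rot: [-3.136, 0.001, 1.482]
force: [-1.6, -1.1, -5.9]
width: 0.023
clock: 53.52
eef_pos: [0.6462, 0.019, 0.1392]
tcp_rot: [-3.138, 0.001, 1.482]
force: [-0.2, -0.6, -3.0]
width: 0.023
t 53.52 tcp [646.2  19.  139.2] rpy [-1.798e+02  1.000e-01  8.490e+01] w 23.0 F [-0.2 -0.6 -3. ] T [-0.06  0.07 -0.01] q7 -0.45
-0.004 0.001 -0.002 0.06 0.19 0.17  rows>= 1
```

```bash
python3 -m crank '-0.004 0 0 0.06 0.19 -0.1 1; -0.004 0 0 0.06 0.19 -0.1 1; -0.004 0 0 0.06 0.19 -0.1 1; -0.004 0 0 0.06 0.19 -0.1 1; -0.004 0 0 0.06 0.19 -0.1 1'
python3 -m crank '0 0 0 0 0 0.05 1; 0 0 0 0 0 0.1 1; 0 0 0 0 0 0.15 1; 0 0 0 0 0 0.2 1; 0 0 0 0 0 0.25 1'
python3 -c "from h import *; plan((648.1,19.4,137.5,85))"
```

```text
clock: 53.93
eef_pos: [0.6486, 0.0196, 0.1405]
tcp_rot: [3.141, 0.001, 1.482]
force: [1.0, 0.9, -3.5]
width: 0.0232
clock: 54.35
eef_pos: [0.6486, 0.0195, 0.1379]
tcp_rot: [3.141, 0.001, 1.481]
force: [1.1, 0.2, -2.8]
width: 0.023
t 54.35 tcp [648.6  19.5 137.9] rpy [179.9   0.   84.9] w 23.0 F [ 1.1  0.2 -2.8] T [ 0.03 -0.05  0.02] q7 -0.45
0.001 0.001 -0.002 -0.02 -0.05 0.04  rows>= 1
```

```bash
python3 -m crank '0 0 0 0 0 0.03 1; 0 0 0 0 0 0.06 1; 0 0 0 0 0 0.09 1; 0 0 0 0 0 0.12 1; 0 0 0 0 0 0.12 1'
python3 -c "from h import *; plan()"
python3 -m crank '0 0 0 0 0 0 0.55; 0 0 0 0 0 0 0.55; 0 0 0 0 0 0 0.55; 0 0 0 0 0 0 0.55; 0 0 0 0 0 0 0.55'
python3 -m crank '0 0 0 0 0 0 0.55; 0 0 0 0 0 0 0.55; 0 0 0 0 0 0 0.55; 0 0 0 0 0 0 0.55; 0 0 0 0 0 0 0.55'
python3 -c "from h import *; plan()
P=[]
for n in ('side','top'):
    p,d=optics.camera(n); W=cloud(n,d); [print(n,*b) for b in blobs(W,.15,.18,10,(.55,.75,-.1,.12))]
    p=p[:,:,::-1]; P.append(cv2.resize(p[140:280,210:350] if n=='side' else p[120:260,240:380],(400,400),interpolation=cv2.INTER_CUBIC))
cv2.imwrite('pics/g2.png',np.hstack(P))"
```

```text
clock: 54.77
eef_pos: [0.6487, 0.0199, 0.1376]
tcp_rot: [3.14, 0.0, 1.482]
force: [-2.9, 0.2, 5.6]
width: 0.0233
t 54.77 tcp [648.7  19.9 137.6] rpy [179.9   0.   84.9] w 23.3 F [-2.9  0.2  5.6] T [-0.1   0.68 -0.03] q7 -0.45
clock: 55.18
eef_pos: [0.6487, 0.0198, 0.1375]
tcp_rot: [3.14, 0.0, 1.482]
force: [0.2, -0.7, 0.1]
width: 0.0382
clock: 55.6
eef_pos: [0.6487, 0.0198, 0.1375]
tcp_rot: [3.14, 0.0, 1.482]
force: [0.1, 0.2, 0.1]
width: 0.0388
t 55.6 tcp [648.7  19.8 137.5] rpy [179.9   0.   84.9] w 38.8 F [0.1 0.2 0.1] T [-0. -0.  0.] q7 -0.45
side [273. 212.] 365 [642.6  36.4 163.3] 164.8 [644.8  24.4] [102.   57.4] 61.4
top [293. 190.] 77 [646.5  62.6 166.2] 166.9 [644.7  63.1] [34.5 19.6] 35.8
```

View pics/g2.png

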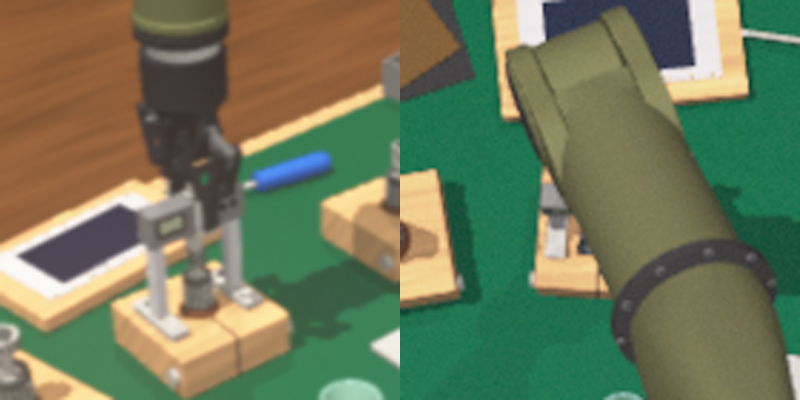

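```bash
python3 -m crank '0 0 0 0 0 0 0.55; 0 0 0 0 0 0 0.55; 0 0 0 0 0 0 0.55; 0 0 0 0 0 0 0.55; 0 0 0 0 0 0 0.55'
python3 -m crank '0 0 0 0 0 0 0.55; 0 0 0 0 0 0 1; 0 0 0 0 0 0 1; 0 0 0 0 0 0 1; 0 0 0 0 0 0 1'
python3 -m crank '0 0 0 0 0 -2 1; 0 0 0 0 0 -4.5 1; 0 0 0 0 0 -7 1; 0 0 0 0 0 -9 1; 0 0 0 0 0 -9.5 1'
python3 -c "from h import *; plan((648.4,-263.1,233,86))"
```

```text
clock: 56.12
eef_pos: [0.6487, 0.0198, 0.1375]
tcp_rot: [3.14, 0.0, 1.482]
force: [0.6, -0.4, 0.4]
width: 0.0386
clock: 56.53
eef_pos: [0.6488, 0.0198, 0.1377]
tcp_rot: [3.14, 0.0, 1.482]
force: [-0.7, 0.5, 2.3]
width: 0.0231
clock: 56.95
eef_pos: [0.6496, 0.0203, 0.2355]
tcp_rot: [3.136, -0.0, 1.482]
force: [0.4, 0.5, -3.3]
width: 0.023
t 56.95 tcp [649.6  20.3 235.5] rpy [179.7  -0.   84.9] w 23.0 F [ 0.4  0.5 -3.3] T [ 0.06 -0.13 -0.02] q7 -0.41
0.006 -0.0 -0.01 -14.12 1.2 0.13  rows>= 4
0.0 0.0 -0.01 -14.13 1.07 0.13  rows>= 4
```

```bash
python3 -m crank '0.006 0 -0.01 -3.7 0.3 0 1; 0.006 0 -0.01 -7.4 0.6 0 1; 0.006 0 -0.01 -11 0.9 0 1; 0.006 0 -0.01 -14.1 1.2 0 1; 0.006 0 -0.01 -14.1 1.2 0 1'
python3 -m crank '0 0 -0.01 -3.7 0.3 0 1; 0 0 -0.01 -7.4 0.6 0 1; 0 0 -0.01 -11 0.9 0 1; 0 0 -0.01 -14.1 1.1 0 1; 0 0 -0.01 -14.1 1.1 0 1'
python3 -c "from h import *; plan((648.4,-263.1,233,86))"
```

```text
clock: 57.37
eef_pos: [0.6473, -0.1325, 0.2327]
tcp_rot: [-3.138, 0.007, 1.48]
force: [-0.2, -3.1, -4.8]
width: 0.0226
clock: 57.78
eef_pos: [0.6425, -0.2849, 0.2306]
tcp_rot: [-3.133, 0.013, 1.479]
force: [-0.7, -3.0, -5.5]
width: 0.023
t 57.78 tcp [ 642.5 -284.9  230.6] rpy [-179.5    0.8   84.7] w 23.0 F [-0.7 -3.  -5.5] T [-0.48  0.07 -0.02] q7 0.05
-0.008 0.013 -0.022 2.22 0.39 -0.28  rows>= 1
```

```bash
python3 -m crank '-0.008 0.013 -0.022 1.1 0.2 0 1; -0.008 0.013 -0.022 2.2 0.4 0 1; -0.008 0.013 -0.022 2.2 0.4 0 1; -0.008 0.013 -0.022 2.2 0.4 0 1; -0.008 0.013 -0.022 2.2 0.4 0 1'
python3 -c "from h import *; plan((648.4,-263.1,151,86))"
```

```text
clock: 58.2
eef_pos: [0.649, -0.2614, 0.2303]
tcp_rot: [-3.141, -0.0, 1.504]
force: [-0.1, -0.8, -5.1]
width: 0.0229
t 58.2 tcp [ 649.  -261.4  230.3] rpy [-180.    -0.    86.2] w 22.9 F [-0.1 -0.8 -5.1] T [-0.1   0.05  0.01] q7 0.04
-0.0 -0.0 0.003 -0.17 -0.04 7.93  rows>= 2
```

```bash
python3 -m crank '0 0 0 -0.17 0 2 1; 0 0 0 -0.17 0 4 1; 0 0 0 -0.17 0 6 1; 0 0 0 -0.17 0 7 1; 0 0 0 -0.17 0 7 1'
python3 -m crank '0 0 0 0 0 0 1; 0 0 0 0 0 0 1; 0 0 0 0 0 0 1; 0 0 0 0 0 0 1; 0 0 0 0 0 0 1'
python3 -c "from h import *; plan((648.4,-263.1,156,86))"
```

```text
clock: 58.62
eef_pos: [0.6474, -0.2625, 0.1577]
tcp_rot: [-3.137, -0.001, 1.505]
force: [-0.5, 0.0, -4.7]
width: 0.0234
clock: 59.03
eef_pos: [0.6478, -0.2626, 0.1586]
tcp_rot: [-3.138, -0.0, 1.504]
force: [0.2, -0.5, -5.0]
width: 0.0233
t 59.03 tcp [ 647.8 -262.6  158.6] rpy [-179.8   -0.    86.2] w 23.3 F [ 0.2 -0.5 -5. ] T [-0.02  0.01  0.03] q7 0.02
-0.003 -0.0 0.003 -0.04 0.06 0.26  rows>= 1
```

```bash
python3 -m crank '-0.003 0 0 -0.04 0.06 0.5 1; -0.003 0 0 -0.04 0.06 0.9 1; -0.003 0 0 -0.04 0.06 1.3 1; -0.003 0 0 -0.04 0.06 1.6 1; -0.003 0 0 -0.04 0.06 1.9 1'
python3 -m crank '0 0 0 0 0 0.06 1; 0 0 0 0 0 0.12 1; 0 0 0 0 0 0.18 1; 0 0 0 0 0 0.24 1; 0 0 0 0 0 0.3 1'
python3 -c "from h import *; plan((648.4,-263.1,137.6,86))"
```

```text
clock: 59.45
eef_pos: [0.6484, -0.2632, 0.1393]
tcp_rot: [-3.141, -0.0, 1.504]
force: [0.5, -0.6, -2.4]
width: 0.023
clock: 59.87
eef_pos: [0.6484, -0.2631, 0.1377]
tcp_rot: [3.141, 0.0, 1.504]
force: [-4.9, 1.5, 10.2]
width: 0.0228
t 59.87 tcp [ 648.4 -263.1  137.7] rpy [180.    0.   86.2] w 22.8 F [-4.9  1.5 10.2] T [0.27 1.2  0.05] q7 0.01
0.0 0.0 0.003 0.0 0.0 0.01  rows>= 1
```

Standing on the block (137.7). Release, rest ~1.2 s, regrip, lift.

```bash
python3 -m crank '0 0 0 0 0 0 0.55; 0 0 0 0 0 0 0.55; 0 0 0 0 0 0 0.55; 0 0 0 0 0 0 0.55; 0 0 0 0 0 0 0.55'
python3 -m crank '0 0 0 0 0 0 0.55; 0 0 0 0 0 0 0.55; 0 0 0 0 0 0 0.55; 0 0 0 0 0 0 0.55; 0 0 0 0 0 0 0.55'
python3 -c "from h import *; plan()
P=[]
for n in ('side','top'):
    p,d=optics.camera(n)
    p=p[:,:,::-1]; P.append(cv2.resize(p[110:250,280:420] if n=='side' else p[130:270,340:480],(400,400),interpolation=cv2.INTER_CUBIC))
cv2.imwrite('pics/g3.png',np.hstack(P))"
python3 -m crank '0 0 0 0 0 0 0.55; 0 0 0 0 0 0 0.55; 0 0 0 0 0 0 0.55; 0 0 0 0 0 0 0.55; 0 0 0 0 0 0 0.55'
```

```text
clock: 60.28
eef_pos: [0.6485, -0.2631, 0.1377]
tcp_rot: [3.141, 0.0, 1.504]
force: [0.5, -0.7, -0.6]
width: 0.0383
clock: 60.7
eef_pos: [0.6484, -0.2631, 0.1377]
tcp_rot: [3.141, 0.0, 1.504]
force: [-0.4, 0.6, 0.5]
width: 0.0387
t 60.7 tcp [ 648.4 -263.1  137.7] rpy [180.    0.   86.2] w 38.7 F [-0.4  0.6  0.5] T [0.01 0.01 0.05] q7 0.01
clock: 61.22
eef_pos: [0.6484, -0.2631, 0.1377]
tcp_rot: [3.141, 0.0, 1.504]
force: [0.5, 0.1, 0.3]
width: 0.0386
```

View pics/g3.png

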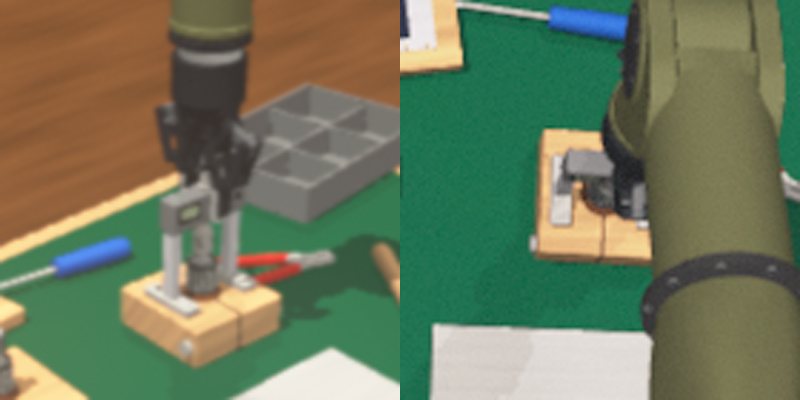

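```bash
python3 -m crank '0 0 0 0 0 0 0.55; 0 0 0 0 0 0 1; 0 0 0 0 0 0 1; 0 0 0 0 0 0 1; 0 0 0 0 0 0 1'
python3 -m crank '0 0 0 0 0 -2 1; 0 0 0 0 0 -4.5 1; 0 0 0 0 0 -7 1; 0 0 0 0 0 -9.5 1; 0 0 0 0 0 -10 1'
python3 -c "from h import *; plan((625,-20,240,92),(640.7,233.1,240,98.8))"
```

```text
clock: 61.63
eef_pos: [0.6485, -0.2632, 0.1379]
tcp_rot: [3.141, 0.0, 1.504]
force: [-1.0, -0.5, 1.8]
width: 0.0232
clock: 62.05
eef_pos: [0.6498, -0.2632, 0.2417]
tcp_rot: [3.136, 0.001, 1.504]
force: [1.0, -0.5, -2.6]
width: 0.0229
t 62.05 tcp [ 649.8 -263.2  241.7] rpy [1.797e+02 1.000e-01 8.620e+01] w 22.9 F [ 1.  -0.5 -2.6] T [-0.02 -0.17 -0.07] q7 0.05
0.006 0.001 -0.051 12.05 -2.05 0.06  rows>= 3
0.0 0.0 -0.051 12.14 -1.43 0.08  rows>= 3
0.0 0.0 -0.059 12.62 1.23 0.0  rows>= 4
0.0 0.0 -0.059 12.52 1.97 0.0  rows>= 4
```

```bash
python3 -m crank '0.006 0 -0.05 3 -0.5 0 1; 0.006 0 -0.05 6 -1 0 1; 0.006 0 -0.05 9 -1.5 0 1; 0.006 0 -0.05 12 -2 0 1; 0.006 0 -0.05 12 -2 0 1'
python3 -m crank '0 0 -0.05 3 -0.4 0 1; 0 0 -0.05 6 -0.7 0 1; 0 0 -0.05 9 -1.1 0 1; 0 0 -0.05 12.1 -1.4 0 1; 0 0 -0.05 12.1 -1.4 0 1'
python3 -m crank '0 0 -0.06 3 0.3 0 1; 0 0 -0.06 6 0.6 0 1; 0 0 -0.06 9 0.9 0 1; 0 0 -0.06 12 1.2 0 1; 0 0 -0.06 12 1.2 0 1'
python3 -c "from h import *; plan((640.7,233.1,240,98.8))"
```

```text
clock: 62.47
eef_pos: [0.637, -0.1324, 0.2403]
tcp_rot: [-3.139, -0.005, 1.564]
force: [-0.4, 2.6, -3.0]
width: 0.0228
clock: 62.88
eef_pos: [0.6221, -0.0019, 0.2401]
tcp_rot: [-3.138, -0.011, 1.624]
force: [-1.2, 3.5, -4.2]
width: 0.023
clock: 63.3
eef_pos: [0.626, 0.1275, 0.2404]
tcp_rot: [-3.137, -0.018, 1.694]
force: [-0.4, 2.7, -3.3]
width: 0.0233
t 63.3 tcp [626.  127.5 240.4] rpy [-179.7   -1.    97. ] w 23.3 F [-0.4  2.7 -3.3] T [ 0.34 -0.01 -0.02] q7 -0.38
-0.004 -0.018 -0.031 10.3 2.76 0.21  rows>= 3
```

```bash
python3 -m crank '-0.004 -0.018 -0.03 3 0.8 0 1; -0.004 -0.018 -0.03 6 1.6 0 1; -0.004 -0.018 -0.03 9 2.4 0 1; -0.004 -0.018 -0.03 10.3 2.76 0 1; -0.004 -0.018 -0.03 10.3 2.76 0 1'
python3 -c "from h import *; plan((640.7,233.1,240,98.8))"
```

```text
clock: 63.72
eef_pos: [0.6393, 0.2382, 0.2403]
tcp_rot: [-3.139, -0.003, 1.73]
force: [-0.2, 0.4, -3.6]
width: 0.023
t 63.72 tcp [639.3 238.2 240.3] rpy [-179.9   -0.2   99.1] w 23.0 F [-0.2  0.4 -3.6] T [ 0.14 -0.   -0.03] q7 -0.5
-0.002 -0.003 0.006 -0.53 0.06 0.03  rows>= 1
```

```bash
python3 -m crank '-0.002 -0.003 0.005 -0.5 0.06 0 1; -0.002 -0.003 0.005 -0.5 0.06 0 1; -0.002 -0.003 0.005 -0.5 0.06 2 1; -0.002 -0.003 0.005 -0.5 0.1 4 1; -0.002 -0.003 0.005 -0.5 0.15 5.5 1'
python3 -m crank '0 0 0 0 0 1 1; 0 0 0 0 0 2 1; 0 0 0 0 0 2 1; 0 0 0 0 0 2 1; 0 0 0 0 0 2 1'
python3 -c "from h import *; plan((640.7,233.1,158,98.8))"
```

```text
clock: 64.13
eef_pos: [0.6414, 0.2307, 0.1836]
tcp_rot: [-3.14, 0.001, 1.723]
force: [-0.7, -0.2, -6.3]
width: 0.0231
clock: 64.55
eef_pos: [0.6419, 0.2308, 0.1646]
tcp_rot: [-3.141, 0.001, 1.722]
force: [0.7, 0.7, -4.3]
width: 0.023
t 64.55 tcp [641.9 230.8 164.6] rpy [-180.     0.    98.7] w 23.0 F [ 0.7  0.7 -4.3] T [ 0.01 -0.08  0.03] q7 -0.54
-0.0 0.001 -0.002 0.24 -0.09 0.66  rows>= 1
```

```bash
python3 -m crank '0 0 0 0.24 -0.09 0 1; 0 0 0 0.24 -0.09 0 1; 0 0 0 0.24 -0.09 0.3 1; 0 0 0 0.24 -0.09 0.6 1; 0 0 0 0.24 -0.09 0.6 1'
python3 -m crank '0 0 0 0 0 0.5 1; 0 0 0 0 0 0.9 1; 0 0 0 0 0 1.3 1; 0 0 0 0 0 1.6 1; 0 0 0 0 0 1.9 1'
python3 -c "from h import *; plan((640.7,233.1,137.6,98.8))"
```

```text
clock: 64.97
eef_pos: [0.6404, 0.2328, 0.1579]
tcp_rot: [-3.14, 0.001, 1.722]
force: [-0.6, -0.5, -4.1]
width: 0.023
clock: 65.38
eef_pos: [0.6405, 0.2328, 0.1385]
tcp_rot: [-3.141, 0.001, 1.722]
force: [0.3, 0.5, -1.4]
width: 0.0232
t 65.38 tcp [640.5 232.8 138.5] rpy [-1.799e+02  1.000e-01  9.870e+01] w 23.2 F [ 0.3  0.5 -1.4] T [-0.   -0.18 -0.04] q7 -0.56
-0.001 0.001 -0.002 0.02 0.02 0.09  rows>= 1
```

```bash
python3 -m crank '0 0 0 0 0 0.05 1; 0 0 0 0 0 0.1 1; 0 0 0 0 0 0.15 1; 0 0 0 0 0 0.2 1; 0 0 0 0 0 0.2 1'
python3 -c "from h import *; plan()"
python3 -m crank '0 0 0 0 0 0 0.55; 0 0 0 0 0 0 0.55; 0 0 0 0 0 0 0.55; 0 0 0 0 0 0 0.55; 0 0 0 0 0 0 0.55'
python3 -m crank '0 0 0 0 0 0 0.55; 0 0 0 0 0 0 0.55; 0 0 0 0 0 0 0.55; 0 0 0 0 0 0 0.55; 0 0 0 0 0 0 0.55'
python3 -c "from h import *; plan()
p,d=optics.camera('side'); p=p[:,:,::-1]
cv2.imwrite('pics/g4.png',cv2.resize(p[180:320,140:280],(450,450),interpolation=cv2.INTER_CUBIC))"
python3 -m crank '0 0 0 0 0 0 0.55; 0 0 0 0 0 0 0.55; 0 0 0 0 0 0 0.55; 0 0 0 0 0 0 0.55; 0 0 0 0 0 0 0.55'
```

```text
clock: 65.8
eef_pos: [0.6406, 0.2326, 0.1382]
tcp_rot: [3.141, 0.002, 1.722]
force: [-2.7, -3.4, 8.2]
width: 0.0232
t 65.8 tcp [640.6 232.6 138.2] rpy [1.80e+02 1.00e-01 9.87e+01] w 23.2 F [-2.7 -3.4  8.2] T [-0.51  0.85  0.08] q7 -0.56
clock: 66.22
eef_pos: [0.6406, 0.2326, 0.138]
tcp_rot: [3.142, 0.002, 1.722]
force: [0.1, 0.4, -0.5]
width: 0.0387
clock: 66.63
eef_pos: [0.6406, 0.2327, 0.138]
tcp_rot: [-3.142, 0.002, 1.722]
force: [0.4, 0.0, -0.4]
width: 0.0382
t 66.63 tcp [640.6 232.7 138. ] rpy [-1.80e+02  1.00e-01  9.87e+01] w 38.2 F [ 0.4  0.  -0.4] T [0.01 0.04 0.01] q7 -0.56
clock: 67.1
eef_pos: [0.6406, 0.2327, 0.138]
tcp_rot: [3.142, 0.002, 1.722]
force: [-0.3, -0.5, 0.3]
width: 0.0385
```

View pics/g4.png

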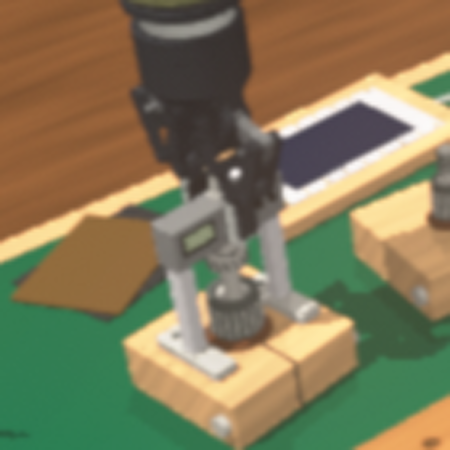

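```bash
python3 -m crank '0 0 0 0 0 0 0.55; 0 0 0 0 0 0 1; 0 0 0 0 0 0 1; 0 0 0 0 0 0 1; 0 0 0 0 0 0 1'
python3 -m crank '0 0 0 0 0 -2 1; 0 0 0 0 0 -4.5 1; 0 0 0 0 0 -7 1; 0 0 0 0 0 -9.5 1; 0 0 0 0 0 -10 1'
python3 -c "from h import *; plan((453,-203.5,200,87),sp=3.6)"
```

```text
clock: 67.52
eef_pos: [0.6406, 0.2327, 0.1382]
tcp_rot: [3.141, 0.002, 1.722]
force: [-1.4, -0.3, 2.0]
width: 0.0227
clock: 67.93
eef_pos: [0.6416, 0.2337, 0.2419]
tcp_rot: [3.137, 0.0, 1.722]
force: [0.8, 0.0, -3.8]
width: 0.0232
t 67.93 tcp [641.6 233.7 241.9] rpy [179.7   0.   98.7] w 23.2 F [ 0.8  0.  -3.8] T [ 0.12 -0.15  0.01] q7 -0.51
0.005 -0.0 0.051 -10.1 -6.31 1.02  rows>= 3
0.0 -0.0 0.051 -10.4 -5.79 1.05  rows>= 3
0.0 -0.0 0.051 -10.69 -5.25 1.05  rows>= 3
0.0 -0.0 0.051 -10.94 -4.7 1.05  rows>= 3
```

```bash
python3 -m crank '0.005 0 0.05 -2.5 -1.6 0 1; 0.005 0 0.05 -5 -3.2 0 1; 0.005 0 0.05 -7.5 -4.8 0 1; 0.005 0 0.05 -10.1 -6.3 0 1; 0.005 0 0.05 -10.1 -6.3 0 1'
python3 -m crank '0 0 0.05 -2.6 -1.4 0.2 1; 0 0 0.05 -5.2 -2.9 0.5 1; 0 0 0.05 -7.8 -4.3 0.7 1; 0 0 0.05 -10.4 -5.8 1 1; 0 0 0.05 -10.4 -5.8 1 1'
python3 -m crank '0 0 0.05 -2.7 -1.3 0.2 1; 0 0 0.05 -5.4 -2.6 0.5 1; 0 0 0.05 -8 -3.9 0.7 1; 0 0 0.05 -10.7 -5.2 1 1; 0 0 0.05 -10.7 -5.2 1 1'
python3 -c "from h import *; plan((453,-203.5,190,87))"
```

```text
clock: 68.35
eef_pos: [0.5926, 0.116, 0.2395]
tcp_rot: [-3.137, 0.007, 1.665]
force: [-0.3, -2.6, -5.7]
width: 0.0228
clock: 68.77
eef_pos: [0.5412, -0.0008, 0.228]
tcp_rot: [-3.131, 0.012, 1.607]
force: [-0.5, -1.4, -6.1]
width: 0.0231
clock: 69.18
eef_pos: [0.4891, -0.1166, 0.2178]
tcp_rot: [-3.125, 0.017, 1.549]
force: [-0.6, -1.4, -4.6]
width: 0.0234
t 69.18 tcp [ 489.1 -116.6  217.8] rpy [-179.1    1.    88.8] w 23.4 F [-0.6 -1.4 -4.6] T [-0.23  0.03 -0.04] q7 -0.09
-0.016 0.017 0.031 -8.71 -3.38 2.98  rows>= 3
```

```bash
python3 -m crank '-0.016 0.017 0.03 -3 -1.2 1 1; -0.016 0.017 0.03 -6 -2.3 2 1; -0.016 0.017 0.03 -8.7 -3.4 3 1; -0.016 0.017 0.03 -8.7 -3.4 3 1; -0.016 0.017 0.03 -8.7 -3.4 3 1'
python3 -m crank '0 0 0 0 0 2 1; 0 0 0 0 0 4 1; 0 0 0 0 0 6 1; 0 0 0 0 0 7 1; 0 0 0 0 0 7 1'
python3 -c "from h import *; plan((453,-203.5,101,87))"
```

```text
clock: 69.6
eef_pos: [0.4511, -0.2048, 0.1882]
tcp_rot: [-3.139, -0.001, 1.515]
force: [0.3, -0.0, -4.1]
width: 0.023
clock: 70.02
eef_pos: [0.4501, -0.2031, 0.1162]
tcp_rot: [-3.135, -0.003, 1.517]
force: [0.1, -0.2, -4.3]
width: 0.0229
t 70.02 tcp [ 450.1 -203.1  116.2] rpy [-179.6   -0.2   86.9] w 22.9 F [ 0.1 -0.2 -4.3] T [ 0.    0.01 -0.01] q7 0.01
-0.007 -0.003 -0.002 -0.03 0.31 1.51  rows>= 1
```

```bash
python3 -m crank '-0.007 -0.003 0 0 0.3 0.3 1; -0.007 -0.003 0 0 0.3 0.6 1; -0.007 -0.003 0 0 0.3 0.9 1; -0.007 -0.003 0 0 0.3 1.2 1; -0.007 -0.003 0 0 0.3 1.2 1'
python3 -m crank '0 0 0 0 0 0.08 1; 0 0 0 0 0 0.16 1; 0 0 0 0 0 0.24 1; 0 0 0 0 0 0.32 1; 0 0 0 0 0 0.4 1'
python3 -c "from h import *; plan()"
```

```text
clock: 70.43
eef_pos: [0.4529, -0.2032, 0.1041]
tcp_rot: [3.141, 0.0, 1.516]
force: [0.1, -0.2, -5.0]
width: 0.0232
clock: 70.85
eef_pos: [0.4534, -0.2026, 0.1016]
tcp_rot: [3.14, 0.001, 1.517]
force: [-6.0, 6.1, 22.8]
width: 0.0227
t 70.85 tcp [ 453.4 -202.6  101.6] rpy [179.9   0.   86.9] w 22.7 F [-6.   6.1 22.8] T [ 0.6   1.66 -0.13] q7 -0.01
```

On the plate. Release, rise clear, back off and check.

```bash
python3 -m crank '0 0 0 0 0 -0.1 1; 0 0 0 0 0 -0.1 0.4; 0 0 0 0 0 -0.1 0.4; 0 0 0 0 0 -0.1 0.4; 0 0 0 0 0 -0.1 0.4'
python3 -m crank '0 0 0 0 0 -4 0.4; 0 0 0 0 0 -8 0.4; 0 0 0 0 0 -12 0.4; 0 0 0 0 0 -14 0.4; 0 0 0 0 0 -14 0.4'
python3 -m crank '0 0 0 -15 0 0 0.4; 0 0 0 -15 0 0 0.4; 0 0 0 -15 0 0 0.4; 0 0 0 -15 0 0 0.4; 0 0 0 -15 0 0 0.4'
python3 -m crank '0 0 0 -15 -5 0 0.4; 0 0 0 -15 -5 0 0.4; 0 0 0 -15 -5 0 0.4; 0 0 0 -15 -5 0 0.4; 0 0 0 -15 -5 0 0.4'
python3 look.py final
```

```text
clock: 71.27
eef_pos: [0.4536, -0.2027, 0.1026]
tcp_rot: [3.14, 0.001, 1.517]
force: [-0.7, 0.5, -0.3]
width: 0.0516
clock: 71.68
eef_pos: [0.4558, -0.2032, 0.2473]
tcp_rot: [3.132, 0.004, 1.517]
force: [1.3, 0.7, -0.2]
width: 0.0512
clock: 72.1
eef_pos: [0.4452, -0.3601, 0.2463]
tcp_rot: [3.134, 0.006, 1.508]
force: [-0.5, -0.5, 0.0]
width: 0.0511
clock: 72.52
eef_pos: [0.3792, -0.515, 0.2445]
tcp_rot: [3.139, 0.009, 1.496]
force: [-1.2, -1.4, -0.4]
width: 0.051
top gauge
[416. 192.] 26 [ 646.2 -262.8  120.9] 120.5 [ 645.9 -262.7] [17.8 19.8] 61.2
[230. 198.] 97 [638.2 233.4 122.2] 122.3 [638.7 234.1] [28.6 28.3] 46.3
[379. 265.] 375 [ 451.5 -157.1  130.1] 130.3 [ 452.1 -157.6] [102.2  25.2] 86.9
plate
[394. 271.] 2807 [ 446.8 -210.1    7.4] 7.3 [ 448.4 -204.8] [255.3 152.3] 84.9
heads
[415. 192.] 65 [ 645.4 -261.   116.3] 117.4 [ 646.  -261.9] [20.4 21. ] 46.7
[230. 199.] 107 [638.2 233.3 120.6] 120.8 [638.9 234.1] [30.3 28.6] 44.9
[310. 195.] 29 [645.6  20.5 112.1] 112.2 [646.7  21.6] [13.5 14.4] 87.8
blocks
[129. 156.] 529 [786.  533.8  46.8] 47.4 [766.6 527.3] [164.5 141. ] 44.0
[... 311 characters left out ...]
 ] 86.7
[209. 257.] 84 [638.8 235.1 121.6] 121.7 [639.4 234.2] [30.1 28.3] 18.5
plate
[388. 258.] 1941 [ 439.8 -197.1    6.2] 6.2 [ 449.8 -203.5] [238.8 142.6] 86.2
heads
[350. 193.] 52 [ 645.4 -257.8  111.8] 113.6 [ 647.7 -259.8] [23.5 22. ] 6.7
[278. 228.] 36 [645.3  23.4 108.2] 108.4 [645.5  22.9] [13.8 12.6] 60.3
[210. 259.] 139 [635.9 236.7 118.1] 120.3 [639.4 234.9] [30.3 29.1] 22.9
blocks
[349. 214.] 702 [ 638.2 -250.3   42.9] 42.7 [ 648.4 -260.3] [127.9 126.7] 86.8
[279. 250.] 1069 [637.7  29.1  43.2] 43.2 [646.6  22.3] [125.5 127.1] 85.5
[214. 287.] 1373 [627.3 242.8  43.5] 43.5 [639.8 235. ] [126.2 125.8] 8.6
[ 64. 313.] 878 [779.1 539.2  46.6] 47.7 [759.7 529.3] [172.3  91. ] 57.9
```

View pics/final.png

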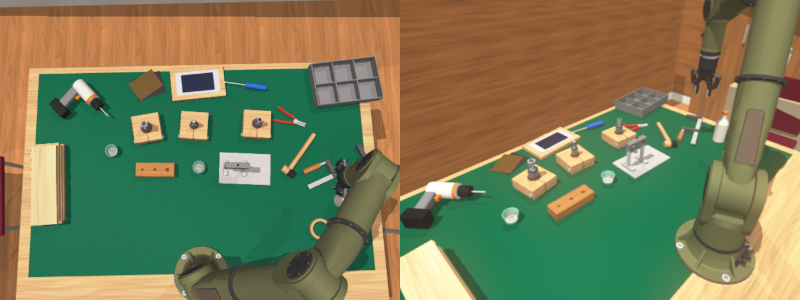

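```bash
python3 -c "from h import *; plan((455.5,-159,200,87),(455.5,-159,100,87))"
```

```text
t 72.62 tcp [ 384.3 -507.8  245.1] rpy [179.7   0.3  86.2] w 51.1 F [ 0.2  0.2 -0.7] T [0.06 0.01 0.04] q7 0.61
0.006 0.004 -0.007 17.65 2.37 2.19  rows>= 5
0.0 0.0 -0.007 17.62 2.51 2.25  rows>= 5
0.0 0.0 0.0 -0.0 -0.0 10.0  rows>= 3
```

```bash
python3 -m crank '0.006 0.004 0 17.7 2.4 2.2 0.3; 0.006 0.004 0 17.7 2.4 2.2 0.3; 0.006 0.004 0 17.7 2.4 2.2 0.3; 0.006 0.004 0 17.7 2.4 2.2 0.3; 0.006 0.004 0 17.7 2.4 2.2 0.3'
python3 -m crank '0 0 0 17.6 2.5 1 0.3; 0 0 0 17.6 2.5 1 0.3; 0 0 0 17.6 2.5 1 0.3; 0 0 0 17.6 2.5 1 0.3; 0 0 0 17.6 2.5 1 0.3'
python3 -c "from h import *; plan((455.5,-159,160,87),(455.5,-159,98.5,87))"
```

```text
clock: 73.03
eef_pos: [0.4222, -0.3234, 0.2221]
tcp_rot: [-3.142, -0.004, 1.514]
force: [-0.5, 1.0, 0.4]
width: 0.0598
clock: 73.45
eef_pos: [0.4576, -0.1418, 0.2129]
tcp_rot: [3.141, -0.006, 1.522]
force: [-0.5, 0.5, -0.2]
width: 0.0597
t 73.45 tcp [ 457.6 -141.8  212.9] rpy [180.   -0.3  87.2] w 59.7 F [-0.5  0.5 -0.2] T [0.04 0.03 0.03] q7 -0.02
0.0 -0.006 0.003 -1.76 -0.12 5.28  rows>= 2
0.0 0.0 0.0 -0.0 -0.0 6.15  rows>= 2
```

```bash
python3 -m crank '0 -0.006 0 -1.76 -0.1 0 0.3; 0 -0.006 0 -1.76 -0.1 0 0.3; 0 -0.006 0 -1.76 -0.1 2.5 0.3; 0 -0.006 0 -1.76 -0.1 5.2 0.3; 0 -0.006 0 -1.76 -0.1 5.2 0.3'
python3 -c "from h import *; plan((455.5,-159,99,87))"
```

```text
clock: 73.87
eef_pos: [0.4529, -0.1587, 0.1572]
tcp_rot: [-3.136, -0.001, 1.521]
force: [-0.7, -0.1, -0.6]
width: 0.0598
t 73.87 tcp [ 452.9 -158.7  157.2] rpy [-1.797e+02 -1.000e-01  8.720e+01] w 59.8 F [-0.7 -0.1 -0.6] T [-0.04  0.13  0.02] q7 -0.04
-0.006 -0.001 0.003 -0.02 0.29 5.81  rows>= 2
```

```bash
python3 -m crank '-0.006 0 0 0 0.3 2 0.3; -0.006 0 0 0 0.3 4 0.3; -0.006 0 0 0 0.3 5.8 0.3; -0.006 0 0 0 0.3 5.8 0.3; -0.006 0 0 0 0.3 5.8 0.3' 60
python3 -m crank '0 0 0 0 0 0 0.6; 0 0 0 0 0 0 0.65; 0 0 0 0 0 0 1; 0 0 0 0 0 0 1; 0 0 0 0 0 0 1'
python3 -m crank '0 0 0 0 0 -1 1; 0 0 0 0 0 -2 1; 0 0 0 0 0 -3 1; 0 0 0 0 0 -3 1; 0 0 0 0 0 -3 1'
python3 -c "from h import *; plan((454,-204,131,87))"
```

```text
clock: 74.28
eef_pos: [0.4553, -0.1588, 0.0995]
tcp_rot: [-3.14, -0.002, 1.521]
force: [0.6, -0.5, 1.0]
width: 0.06
clock: 74.7
eef_pos: [0.4552, -0.1591, 0.1007]
tcp_rot: [-3.141, -0.001, 1.52]
force: [-3.3, 0.4, 5.3]
width: 0.0231
clock: 75.12
eef_pos: [0.4556, -0.1594, 0.1313]
tcp_rot: [3.141, -0.0, 1.52]
force: [0.7, -0.0, -4.3]
width: 0.023
t 75.12 tcp [ 455.6 -159.4  131.3] rpy [180.   -0.   87.1] w 23.0 F [ 0.7 -0.  -4.3] T [-0.04  0.06  0.04] q7 -0.07
0.001 -0.0 0.001 -4.46 0.07 0.03  rows>= 2
```

```bash
python3 -m crank '0 0 0 -1.5 0 0 1; 0 0 0 -3 0 0 1; 0 0 0 -4.4 0 0 1; 0 0 0 -4.4 0 0 1; 0 0 0 -4.4 0 0 1'
python3 -m crank '0 0 0 0 0 0.6 1; 0 0 0 0 0 1.2 1; 0 0 0 0 0 1.8 1; 0 0 0 0 0 2.4 1; 0 0 0 0 0 2.6 1'
python3 -m crank '0 0 0 0 0 0.1 1; 0 0 0 0 0 0.2 1; 0 0 0 0 0 0.3 1; 0 0 0 0 0 0.4 1; 0 0 0 0 0 0.4 1'
python3 -c "from h import *; plan((454,-204,101,87))"
```

```text
clock: 75.53
eef_pos: [0.4528, -0.2038, 0.1307]
tcp_rot: [-3.141, -0.001, 1.518]
force: [0.4, 0.8, -5.0]
width: 0.0236
clock: 75.95
eef_pos: [0.4523, -0.2032, 0.1034]
tcp_rot: [-3.14, -0.002, 1.519]
force: [0.5, 0.6, -5.1]
width: 0.0233
clock: 76.37
eef_pos: [0.4522, -0.2029, 0.1007]
tcp_rot: [-3.14, -0.001, 1.519]
force: [-4.6, 2.3, 10.5]
width: 0.0231
t 76.37 tcp [ 452.2 -202.9  100.7] rpy [-179.9   -0.    87. ] w 23.1 F [-4.6  2.3 10.5] T [0.53 1.05 0.06] q7 -0.02
-0.002 -0.001 0.0 -0.1 0.19 -0.03  rows>= 1
```

```bash
python3 -m crank '0 0 0 0 0 0 0.4; 0 0 0 0 0 0 0.4; 0 0 0 0 0 0 0.4; 0 0 0 0 0 0 0.4; 0 0 0 0 0 0 0.4'
python3 -m crank '0 0 0 0 0 -4 0.4; 0 0 0 0 0 -8 0.4; 0 0 0 0 0 -12 0.4; 0 0 0 0 0 -14 0.4; 0 0 0 0 0 -14 0.4'
python3 -m crank '0 0 0 -15 0 0 0.4; 0 0 0 -15 0 0 0.4; 0 0 0 -15 0 0 0.4; 0 0 0 -15 0 0 0.4; 0 0 0 -15 0 0 0.4'
python3 -m crank '0 0 0 -15 -5 0 0.4; 0 0 0 -15 -5 0 0.4; 0 0 0 -15 -5 0 0.4; 0 0 0 -15 -5 0 0.4; 0 0 0 0 0 0 0.4'
python3 -m crank '0 0 0 0 0 0 0.4; 0 0 0 0 0 0 0.4; 0 0 0 0 0 0 0.4; 0 0 0 0 0 0 0.4; 0 0 0 0 0 0 0.4'
python3 look.py final2 | grep -A3 gauge
python3 - <<'E'
import cv2,numpy as np
from h import *
for n in("top","side"):
    W0=cloud(n,np.load(f"pics/{n}0.npy")); W=cloud(n,optics.camera(n)[1])
    for nm,reg in(("tacks/rivets A",(.40,.50,-.05,.06)),("dish B",(.49,.6,.34,.45)),("mallet",(.38,.62,-.55,-.36)),("pliers",(.6,.75,-.47,-.33))):
        for w in(W0,W):
            b=[x for x in blobs(w,.006,.04,60,reg)]; print(n,nm,[(x[1],x[2]) for x in b])
E
```

```text
clock: 76.78
eef_pos: [0.4524, -0.2029, 0.1007]
tcp_rot: [-3.14, -0.001, 1.519]
force: [0.1, -0.8, -0.1]
width: 0.0511
clock: 77.2
eef_pos: [0.455, -0.2037, 0.2454]
tcp_rot: [3.135, 0.002, 1.519]
force: [1.1, -1.2, -0.4]
width: 0.0514
clock: 77.62
eef_pos: [0.4448, -0.3605, 0.2442]
tcp_rot: [3.137, 0.004, 1.51]
force: [-0.1, 0.1, -0.6]
width: 0.0511
clock: 78.03
eef_pos: [0.3892, -0.486, 0.2404]
tcp_rot: [-3.138, 0.012, 1.485]
force: [-1.4, -3.1, -1.7]
width: 0.0514
clock: 78.45
eef_pos: [0.3896, -0.4855, 0.2404]
tcp_rot: [-3.139, 0.011, 1.486]
force: [-0.2, 1.1, 0.5]
width: 0.0512
top gauge
[415. 192.] 27 [ 645.7 -261.6  120.3] 119.4 [ 646.8 -261.7] [19.3 18.9] 87.3
[230. 198.] 85 [638.5 233.5 123. ] 122.7 [638.5 234.1] [27.7 30.2] 86.3
[397. 266.] 372 [ 448.4 -201.6  130.4] 130.5 [ 448.5 -201.8] [102.5  26.2] 87.4
--
side gauge
[389. 220.] 281 [ 446.5 -194.7  127.8] 129.3 [ 449.7 -200.4] [105.3  27.1] 87.4
[209. 257.] 88 [638.7 235.7 121.4] 121.4 [639.5 234.9] [29.8 29.7] 49.7
plate
top tacks/rivets A [(np.int32(201), array([460.7,   3.8,  20. ]))]
top tacks/rivets A [(np.int32(203
[... 356 characters left out ...]
 -501.8,   20. ])), (np.int32(60), array([ 387.2, -534.8,   14.7]))]
top pliers [(np.int32(310), array([ 674.4, -409.1,   11.2]))]
top pliers [(np.int32(305), array([ 673.3, -409.1,   10.9]))]
side tacks/rivets A [(np.int32(326), array([460. ,   2.6,  20.2]))]
side tacks/rivets A [(np.int32(326), array([459.6,   2.7,  20.2]))]
side dish B [(np.int32(483), array([543.4, 393.6,  20.2]))]
side dish B [(np.int32(490), array([543.4, 393.7,  20.2]))]
side mallet [(np.int32(593), array([ 467. , -436.9,   21.1]))]
side mallet [(np.int32(583), array([ 468. , -436.4,   21.3]))]
side pliers [(np.int32(124), array([ 674.3, -414. ,    9.1]))]
side pliers [(np.int32(115), array([ 674.9, -414.3,    9.1]))]
```

View pics/final2.png

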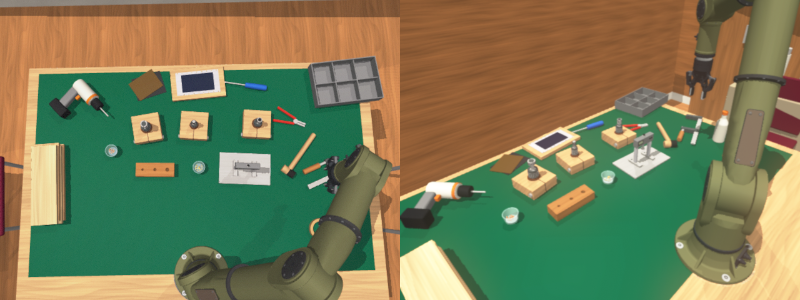

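The gauge now stands upright at the plate centre (448.5, -202 mm in the camera frame, plate about 450, -203). Nothing else has moved, so I'm handing the job in.

```bash
python3 -c "from rig import r; print(r.sign_off())"
```

```text
the job is handed in; nothing more can be done
None
```

All three cutters are fitted and gauged, the gauge is back on its plate, and I handed the job in at about 79 s of the 210 s limit.

- **Fitting:** I lowered the burr, plug cutter and Forstner bit onto the stop of their chucks. Contact came within about 0.5 mm of the expected height each time.
- **Tightening:** Each nut turned about 2.3 rad or more before the fingers began to slip on it. That is more than the 1.5 rad I expected. The small and medium nuts reached about 1.8 and 2.6 N m. The large nut never read above 0.26 N m, so its tightness rests on the pull test alone. In that test I tugged each cutter upward with 9 to 18 N, and none moved more than a few tenths of a millimetre.
- **Gauging:** I stood the gauge over the burr, then the plug cutter, then the Forstner bit. Each time I released it and let it rest for over a second. It stood flat on all three blocks, at heights that agreed within about 0.5 mm. I could not read the gauge values directly.
- **Gauge return:** After I first put the gauge back, it was knocked about 45 mm aside, which I took to be the announced knock. I picked it up and set it back. The last pictures show it upright within about 2 mm of the plate's centre.
- **Other items:** The dishes, mallet and pliers measure within about 1.5 mm of where they started, which is camera noise.

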